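# Load the tile drying rack, set the thermostat and switch on

## Robot

A 6-joint arm with a two-finger parallel gripper is mounted at the origin on the work surface. World frame = base frame: x ahead of the robot, y to its left, z up, the work surface at z = 0. Lengths are in m, angles in rad, forces in N, time in s.
With the tool pointing down it reaches from about 0.35 to 0.85 m from the base axis. Payload 8.1 kg.
Tool frame: the origin (TCP) lies between the finger pads; the fingertips stand 25 mm ahead of it and the grasp point (between the pads) lies 6 mm ahead of it; z points along the fingers, y is the line along which they close (so a half turn about z gives the same grasp; the last joint's range is limited). The gripper opens to 93 mm and grips with 3 to 60 N. Pads are 15 mm wide; open, the fingers measure 128 mm over their backs; the gripper's body (75 mm by 188 mm) begins 65 mm behind the grasp point.
Start: joints at [-1.427, 0.13, 1.488, -0, 1.523, -0.085], TCP at [0.136, -0.584, 0.244] pointing down, gripper open.
Joint ranges: [-2.96, 2.96], [-0.89, 2.26], [0.02, 2.5], [-1.34, 4.48], [0, 2.73], [-2.66, 2.66]. Speed limits (rad/s): [2.39, 2.39, 2.79, 3.14, 3.14, 3.14].

## Interface

Orientations are given as a rotation vector (axis times angle).
In Python, from plant import robot gives the robot as it stands.
- The arm moves only by the tool arm_command, never from a script. Its argument "increments" is text: rows parted by semicolons, each of 5 numbers parted by spaces: the closure, from 0 (fully open) to 1 (shut), then the shift along the tool's x, y, z in mm, then the turn about the tool's z in rad. A call has 1 to 5 rows; each row is the pose to reach, as a shift and turn from the pose commanded when the call began, along the tool's axes at that moment; what a row does not reach only later rows make up. A row lasts 1/10 s, in which the tool goes at most 50 mm and 8.59 degrees, less where a joint would pass 70% of its speed; a pose out of reach is approached as far as the arm can. A call with a gripper value outside its range is refused whole. The fingers move at their own pace and stop on an object; "grip_force" is the grip in N (left out, the last holds). Time passes only in rows, so rows that repeat a pose let the fingers close. It gives the time, the measured TCP pose, the force, the opening and the grip force at its end, in the units of the state.
- robot.read_state(): the state, without advancing time (a new reading comes with each control period).
- robot.read_camera(name): name is "scene" or "top" or "wrist"; returns the picture (420x560x3 uint8, blue, green, red); there is no depth.
- robot.camera_model(name): a dict with "fx", "fy", "cx", "cy" (pixels), "eye" and "rotation" of the camera in the world. Camera axes: x right, y down, z forward; pixel columns grow to the right and rows downward; lengths in m; the calibration is good to about 2 mm. The wrist camera is an equidistant fisheye: a pixel r from the principal point sees the ray r / f radians off the axis. A picture is of the moment at which its call begins: read the wrist's pose just before it. camera_model takes no time and is no camera call; for the wrist camera it gives the pose at the moment of the call.
- robot.close_job(): hands the job in; it is judged then, once.
The state is a dict: "t": time; "q": joint angles; "dq": joint speeds; "joint_torque": joint torques, N m; "tool_pos": TCP position; "orientation": TCP orientation; "force": force on the tool from outside, world axes, zero at the start; "wrist_torque": the same for the moment, N m; "opening": finger opening in m; "gripper_force": force on a finger pad.
Only numpy, scipy, OpenCV 4.12 (cv2) and the standard library are available. Lean on these libraries where they do the work, as an engineer would, in place of code of your own. Each camera call takes 0.05 s, during which the arm holds its last target. There are 200 camera calls.

## Task

Load and start the tile dryer: stand every loose terracotta test tile upright, on its short edge, in the slotted wooden drying rack, one tile to a slot (any slots, any order), leaning on the wooden posts. When all of them are in, turn the thermostat dial on the grey control box until its pointer lines up with the brass tab on the scale, and only then push the box's steel switch lever fully over, towards the dial, to start it. Leave the tiles standing and do not knock over the white mug.

Things in the scene. Friction and masses are not known exactly. Their poses are not given: they have to be found in the camera images.
- tile1: one of up to four alike plain terracotta test tiles, a flat slab 60 mm (x) by 110 mm (y) by 12 mm (z), about 0.16 kg, lying flat on the table at the start; origin at the centre of one 60 x 110 face (the underside at the start), z through the thickness. Some starts leave one tile out
- tile2: one of up to four alike plain terracotta test tiles, a flat slab 60 mm (x) by 110 mm (y) by 12 mm (z), about 0.16 kg, lying flat on the table at the start; origin at the centre of one 60 x 110 face (the underside at the start), z through the thickness. Some starts leave one tile out
- tile3: one of up to four alike plain terracotta test tiles, a flat slab 60 mm (x) by 110 mm (y) by 12 mm (z), about 0.16 kg, lying flat on the table at the start; origin at the centre of one 60 x 110 face (the underside at the start), z through the thickness. Some starts leave one tile out
- tile4: one of up to four alike plain terracotta test tiles, a flat slab 60 mm (x) by 110 mm (y) by 12 mm (z), about 0.16 kg, lying flat on the table at the start; origin at the centre of one 60 x 110 face (the underside at the start), z through the thickness. Some starts leave one tile out
- rack: fixed drying rack, empty at the start: grey heater plate 150 (x) x 270 (y) x 13 mm, on it a wooden board 100 x 250 mm, its top 25 mm above the table. Five slots, each lying along x, at y = -96, -48, 0, 48 and 96 mm. Origin at the centre of its underside, on the table, z up
- slot_mid (a point): middle of the middle slot's foot, on the board; axes as the rack. Each slot's foot gap is 22 mm wide (y -11 to +11 mm from here). At +11 rises a central post, 30 mm wide, 8 thick, 60 long, leaning 20 degrees, top towards +y; at -11 ends a ridge 10 mm high, 12 thick. Rails 12 mm high close the slots' ends at x = +-38. A tile stands on its short end in the gap, leaning on the post, top towards +y
- control_box: fixed grey control box 260 (x) x 150 (y) x 55 mm high; origin at the centre of its underside, z up. The dial's upright axis is at x = +55 mm, y = 0 of this frame, the switch lever at x = -85 mm, y = 0
- dial (a joint): angle of the thermostat dial, 0 to 4.6 rad, growing clockwise seen from above; stiff enough to stay where left. Black disc of radius 31 mm, 8 mm thick, with a bar grip 58 mm long, 14 mm thick, reaching to 41 mm above the box top; at 0 the bar lies along the box's x and the pointer looks to the box's -x
- dial_grip (a point): point on the dial's axis, 34 mm above the box top, at the height to grip the bar (bar from 11 to 41 mm above the box top)
- dial_tip (a point): tip of the dial's black pointer nose on the white scale, 46 mm from the axis; the bar has a white line on its top at the pointer's end
- tab_mark (a point): inner end of the brass set-tab, 46 mm from the dial's axis, on the scale; the pointer's tip must come to this point. The tab is fixed, 18 x 7 mm, 6 mm high, and lies radially outwards from here
- switch (a joint): angle of the switch lever: 0 = off, leaning to the box's -x; 1.0 = fully on, leaning to the box's +x (towards the dial); stays where left
- switch_tip (a point): tip of the steel switch lever, the centre of its ball end (26 mm across) on a 10 mm rod; it turns about an axis along the box's y, 60 mm below the ball, 22 mm above the box top, in a black block 70 x 50 x 25 mm
- mug: bystander: white mug, radius 40 mm, 90 mm high; origin at the centre of its underside
Not all that is in view belongs to the job. What is shaped like the tile4 but blue, pink or purple is not meant.

How it is judged:
By the outcome, as a careful person would: the job done as asked, in the order asked, and still so for the second after the job is handed in, with the robot touching nothing.
Of tile1, tile2, tile3, tile4 only 3 to 4 are there at a start; the rules pass over those that are not, and their reading is None.
At some moment in a run one of tile1, tile2, tile3, tile4 may be knocked a few centimetres aside while the robot is not near it.
It also fails if it takes over 210 s, if anything falls off the work surface, if the arm or the gripper's body presses on something with over 40 N, if the wrist force passes 120 N, or if a joint passes its speed limit or range.

## Working session

There is one attempt and no reset: what is moved stays moved. The work goes in short steps, Python scripts to look and compute and a tool call to move; the robot and the scene stay as the last step left them, time stands still between calls to the robot, and variables do not carry over. Pictures are saved under pics/ and viewed, at most 14 in all, crops included, and the job is handed in when it is done.

Besides the shell and the picture viewer there is one more tool, called as name(argument=value, ...) on one line, values as JSON. arm_command: Moves the arm, as the interface text tells. Its arguments: {"type":"object","properties":{"increments":{"type":"string"},"grip_force":{"type":"number"}},"required":["increments"]}

```bash
mkdir -p pics; ls; python3 - <<'E'
from plant import robot
import cv2
s=robot.read_state(); print(s['t'],s['tool_pos'],s['orientation'],s['opening'])
for n in('top','scene'):
    cv2.imwrite(f'pics/{n}0.png',robot.read_camera(n)); print(n,robot.camera_model(n))
E
```

```text
pics
0.0 [ 0.13603886 -0.58383815  0.24259566] [-3.11924631e+00 -3.58452033e-01  1.10406463e-04] 0.0932386484119288
top {'fx': 504.544162408944, 'fy': 504.544162408944, 'cx': 271.52574771218997, 'cy': 210.94239209825736, 'eye': array([0.39310804, 0.0745311 , 1.39528919]), 'rotation': array([-2.1777685 ,  2.22625373, -0.07198364])}
scene {'fx': 416.1908508306166, 'fy': 416.1908508306166, 'cx': 274.4479425380224, 'cy': 210.47320427125854, 'eye': array([0.94810533, 0.3337285 , 1.03070871]), 'rotation': array([-1.38453365, -2.41650207,  0.68244233])}
```

View pics/top0.png

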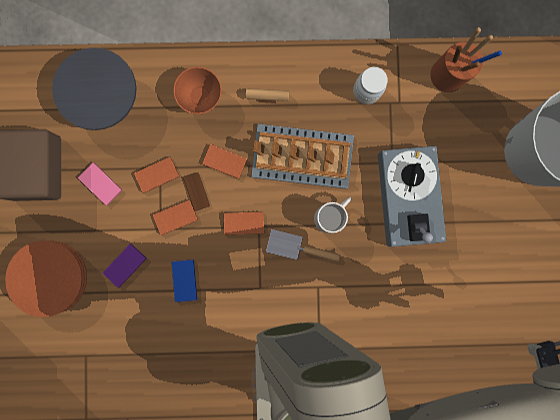

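View pics/scene0.png

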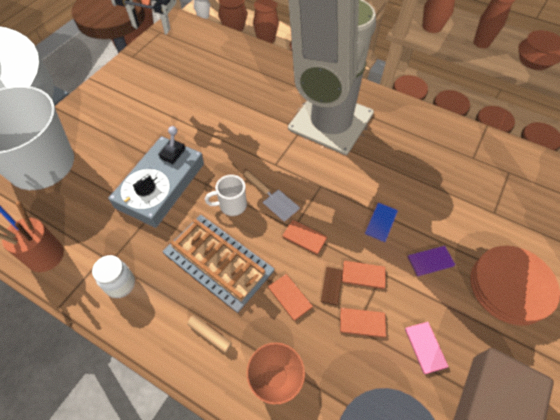

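The top view shows four terracotta tiles at about (226,160), (157,174), (175,217) and (244,222). Pink (100,183), purple (125,265) and blue (184,281) are decoys, and the darker brown block at (195,191) needs checking. The rack is at (303,155), the box at (412,195) and the mug at (332,217).

```bash
cat > h.py <<'E'
import numpy as np, cv2
from scipy.spatial.transform import Rotation as R
from plant import robot
def rays(n,px,m=None):
    m=m or robot.camera_model(n); px=np.atleast_2d(px).astype(float)
    d=(px-[m['cx'],m['cy']])/[m['fx'],m['fy']]
    if n=='wrist':
        r=np.linalg.norm(d,axis=1)+1e-9; d=np.c_[d*(np.sin(r)/r)[:,None],np.cos(r)]
    else: d=np.c_[d,np.ones(len(d))]
    Q=np.array(m['rotation']); Q=Q if Q.shape==(3,3) else R.from_rotvec(Q).as_matrix()
    return np.array(m['eye']),d@Q.T
def cast(n,px,z,m=None):
    e,d=rays(n,px,m); return e+d*((z-e[2])/d[:,2])[:,None]
def proj(n,P):
    m=robot.camera_model(n); Q=R.from_rotvec(m['rotation']).as_matrix()
    c=(np.atleast_2d(P)-m['eye'])@Q; return c[:,:2]/c[:,2:]*[m['fx'],m['fy']]+[m['cx'],m['cy']]
def tri(p1,p2,a='top',b='scene'):
    e1,d1=rays(a,p1);e2,d2=rays(b,p2)
    A=np.c_[d1[0],-d2[0]];t=np.linalg.lstsq(A,e2-e1,rcond=None)[0]
    return (e1+d1[0]*t[0]+e2+d2[0]*t[1])/2, np.linalg.norm(e1+d1[0]*t[0]-e2-d2[0]*t[1])
def tiles(n,im,z=.012,amin=250):
    h=cv2.cvtColor(im,cv2.COLOR_BGR2HSV); k=((h[...,0]<11)|(h[...,0]>175))&(h[...,1]>135)&(h[...,2]>120)
    cs,_=cv2.findContours(k.astype(np.uint8),cv2.RETR_EXTERNAL,cv2.CHAIN_APPROX_NONE); out=[]
    for c in cs:
        if cv2.contourArea(c)<amin: continue
        w=cast(n,c[:,0],z)[:,:2]; (c0,s,a)=cv2.minAreaRect((w*1000).astype(np.float32))
        if s[0]>s[1]: a+=90
        out.append((np.round(c[:,0].mean(0)),np.round(c0),np.round(sorted(s)),round((a+90)%180,1))) # angle of long axis
    return out
def cut(im,x,y,w,hh,f): return cv2.resize(im[y:y+hh,x:x+w],None,fx=f,fy=f,interpolation=cv2.INTER_CUBIC)
E
python3 - <<'E'
from h import *
t=cv2.imread('pics/top0.png');s=cv2.imread('pics/scene0.png')
print(*tiles('top',t),sep='\n'); print(*tiles('scene',s),sep='\n')
h=cv2.cvtColor(t,cv2.COLOR_BGR2HSV)
for p in [(226,160),(195,191),(244,258),(244,222)]: print(p,h[p[1],p[0]])
a=cut(t,240,110,130,90,5); b=cut(t,370,135,90,120,5)
cv2.imwrite('pics/a.png',a); cv2.imwrite('pics/b.png',b)
cv2.imwrite('pics/c.png',cut(t,130,140,140,100,5))
E
```

```text
(array([ 25., 285.]), array([278., 733.]), array([ 88., 202.]), 15.8)
(array([242., 221.]), array([438., 132.]), array([ 55., 111.]), 94.0)
(array([175., 217.]), array([453., 320.]), array([ 61., 110.]), 111.0)
(array([156., 174.]), array([571., 370.]), array([ 61., 110.]), 113.7)
(array([224., 161.]), array([605., 182.]), array([ 60., 109.]), 66.9)
(array([197.,  90.]), array([805., 255.]), array([129., 130.]), 89.0)
(array([275., 373.]), array([784., 243.]), array([134., 135.]), 173.6)
(array([363., 322.]), array([574., 370.]), array([ 63., 113.]), 114.0)
(array([290., 296.]), array([607., 182.]), array([ 62., 114.]), 67.4)
(array([364., 274.]), array([456., 320.]), array([ 66., 113.]), 111.7)
(array([512., 286.]), array([279., 676.]), array([208., 224.]), 16.1)
(array([304., 237.]), array([436., 132.]), array([ 64., 113.]), 90.6)
(array([ 29., 243.]), array([ 845., -503.]), array([111., 195.]), 62.4)
(array([411.,  86.]), array([-289.,  175.]), array([100., 114.]), 90.2)
(array([441.,  13.]), array([-745.,  132.]), array([ 76., 235.]), 11.3)
(array([266.,  11.]), array([-395., -497.]), array([ 91., 160.]), 28.5)
(226, 160) [  9 159 175]
(195, 191) [ 12 143  91]
(244, 258) [ 14 129 138]
(244, 222) [  9 158 173]
```

View pics/a.png

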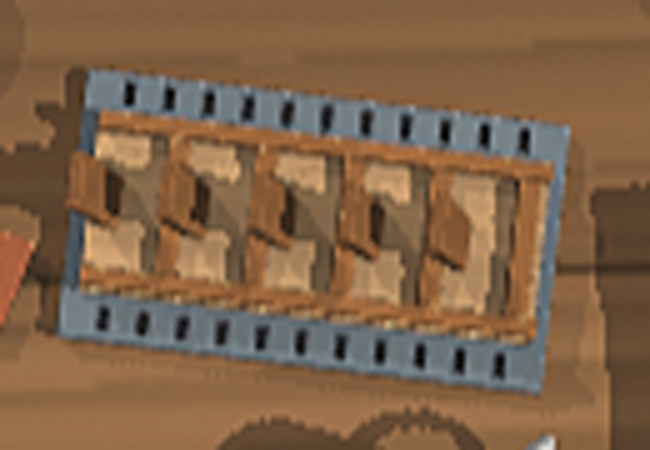

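View pics/b.png

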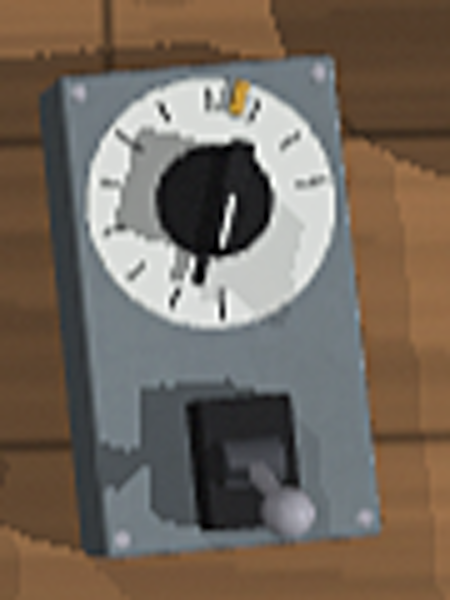

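View pics/c.png

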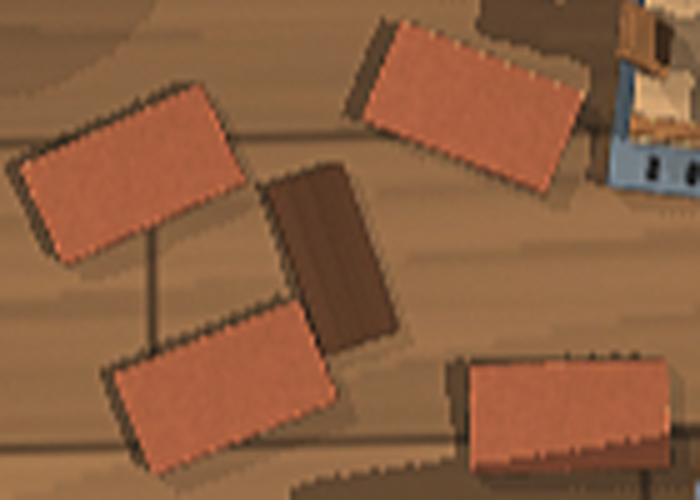

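The crop shows a plain dark-brown wooden block at (195,191): it is darker and shows grain, so it isn't terracotta. The four orange slabs match the description. The posts lean to image left (rack +y, close to world +y). The dial pointer is at about (410,190), the brass tab at (418,154) and the lever ball at (428,238). Next I'll work out the poses.

```bash
python3 - <<'E'
from h import *
t=cv2.imread('pics/top0.png');s=cv2.imread('pics/scene0.png')
def poly(n,im,lo,hi,box,z):
    h=cv2.cvtColor(im,cv2.COLOR_BGR2HSV);k=cv2.inRange(h,lo,hi);m=np.zeros_like(k);x,y,w,g=box;m[y:y+g,x:x+w]=255;k&=m
    k=cv2.morphologyEx(k,cv2.MORPH_CLOSE,np.ones((3,3)))
    cs,_=cv2.findContours(k,cv2.RETR_EXTERNAL,cv2.CHAIN_APPROX_NONE)
    c=np.vstack([q for q in cs if cv2.contourArea(q)>60])
    w=cast(n,c[:,0],z)[:,:2]*1000
    print(n,cv2.minAreaRect(w.astype(np.float32)))
# rack plate (bluish grey) 
print('rackcolour',cv2.cvtColor(t,cv2.COLOR_BGR2HSV)[180,300],cv2.cvtColor(s,cv2.COLOR_BGR2HSV)[218,203:207])
poly('top',t,(95,40,60),(125,255,255),(245,115,115,80),.013)
poly('scene',s,(95,40,60),(125,255,255),(155,205,130,115),.013)
h=cv2.cvtColor(t,cv2.COLOR_BGR2HSV)
c=np.array([[90,70],[570,125],[543,393],[60,335]])/5+[240,110]; w=cast('top',c,.013)[:,:2]*1000
print('rack corners',w.round(),w.mean(0))
# box: screws crop coords
b=lambda p:np.array(p)/5+[370,135]
sc=cast('top',b([[78,92],[320,72],[365,518],[122,540]]),.055)[:,:2]*1000
print('screws',sc.round(),sc.mean(0)); 
yawx=np.degrees(np.arctan2(*(sc[0]+sc[1]-sc[2]-sc[3])[::-1]));print('box yaw',yawx)
o=sc.mean(0);ux=np.array([np.cos(np.radians(yawx)),np.sin(np.radians(yawx))]);ax=o+55*ux;print('dial axis',ax,'lever',o-85*ux)
for nm,im,bx in(('top',t,(380,145,65,60)),('scene',s,(115,165,62,50))):
    k=cv2.inRange(cv2.cvtColor(im,cv2.COLOR_BGR2HSV),(0,0,150),(180,45,255));m=np.zeros_like(k);x,y,w_,g=bx;m[y:y+g,x:x+w_]=255
    p=cv2.findNonZero(k&m);hull=cv2.convexHull(p)[:,0];print(nm,'scale',cv2.minEnclosingCircle((cast(nm,hull,.056)[:,:2]*1000).astype(np.float32)))
for nm,p,z in(('pointer',[199,280],.057),('tab inner',[235,112],.057),('tabout',[243,82],.06),('ball',[290,512],.13),('line0',[235,195],.096),('line1',[222,248],.096)):
    q=cast('top',b([p]),z)[0,:2]*1000;d=q-ax;print(nm,q.round(1),np.hypot(*d).round(1),'ang from box -x cw',np.round((180+yawx-np.degrees(np.arctan2(d[1],d[0])))%360,1))
cv2.imwrite('pics/d.png',np.vstack([cut(s,110,120,100,100,5)]))
E
```

```text
rackcolour [105  14  37] [[102  25 174]
 [128   6 168]
 [ 10  36 164]
 [ 12  78 174]]Traceback (most recent call last):
  File "<stdin>", line 12, in <module>
  File "<stdin>", line 7, in poly
    return _nx.concatenate(arrs, 0, dtype=dtype, casting=casting)
           ~~~~~~~~~~~~~~~^^^^^^^^^^^^^^^^^^^^^^^^^^^^^^^^^^^^^^^
ValueError: need at least one array to concatenate
```

```bash
python3 - <<'E'
from h import *
t=cv2.imread('pics/top0.png');s=cv2.imread('pics/scene0.png')
c=np.array([[90,70],[570,125],[543,393],[60,335]])/5+[240,110]; w=cast('top',c,.013)[:,:2]*1000
print('rack corners',w.round(),w.mean(0), 'yaw',[np.degrees(np.arctan2(*(v[::-1]))) for v in (w[0]-w[3],w[1]-w[2],w[0]-w[1],w[3]-w[2])])
b=lambda p:np.array(p)/5+[370,135]
sc=cast('top',b([[78,92],[320,72],[365,518],[122,540]]),.055)[:,:2]*1000
yawx=np.degrees(np.arctan2(*(sc[0]+sc[1]-sc[2]-sc[3])[::-1]));print('screws',sc.round(),sc.mean(0),'box yaw',yawx)
o=sc.mean(0);ux=np.array([np.cos(np.radians(yawx)),np.sin(np.radians(yawx))]);ax=o+55*ux;print('dial axis',ax,'lever',o-85*ux)
for nm,im,bx in(('top',t,(380,145,65,60)),('scene',s,(115,165,62,50))):
    k=cv2.inRange(cv2.cvtColor(im,cv2.COLOR_BGR2HSV),(0,0,150),(180,45,255));m=np.zeros_like(k);x,y,w_,g=bx;m[y:y+g,x:x+w_]=255
    p=cv2.findNonZero(k&m);hull=cv2.convexHull(p)[:,0];print(nm,'scale',cv2.minEnclosingCircle((cast(nm,hull,.056)[:,:2]*1000).astype(np.float32)))
for nm,p,z in(('pointer',[199,280],.057),('tab inner',[235,112],.057),('tabout',[243,82],.06),('ball',[290,512],.13),('line0',[235,195],.096),('line1',[222,248],.096)):
    q=cast('top',b([p]),z)[0,:2]*1000;d=q-ax;print(nm,q.round(1),np.hypot(*d).round(1),'ang from box -x cw',np.round((180+yawx-np.degrees(np.arctan2(d[1],d[0])))%360,1))
e=np.hstack([cut(s,110,120,100,110,4),cut(s,160,205,130,110,3)[:440] if 0 else cv2.resize(cut(s,160,205,130,110,3),(390,440))])
cv2.imwrite('pics/d.png',e)
E
```

```text
rack corners [[ 706.   86.]
 [ 670. -179.]
 [ 521. -159.]
 [ 559.  106.]] [613.76269188 -36.40162604] yaw [np.float64(-7.592781687839504), np.float64(-7.472006495572547), np.float64(82.28568103214825), np.float64(81.927528156659)]
screws [[ 610. -255.]
 [ 618. -385.]
 [ 378. -400.]
 [ 369. -270.]] [ 493.84741559 -327.52839563] box yaw 3.5792620318592006
dial axis [ 548.74013203 -324.09478502] lever [ 409.01321746 -332.83488476]
top scale ((550.060302734375, -324.4859924316406), 96.08317565917969)
scene scale ((543.7245483398438, -319.46124267578125), 95.37153625488281)
pointer [ 507.1 -315.5] 42.6 ang from box -x cw 15.3
tab inner [ 597.  -338.2] 50.3 ang from box -x cw 199.8
tabout [ 612.6 -342.1] 66.4 ang from box -x cw 199.3
ball [ 382.9 -335.9] 166.3 ang from box -x cw 359.5
line0 [ 547.7 -324.5] 1.2 ang from box -x cw 342.7
line1 [ 520.2 -316.7] 29.5 ang from box -x cw 18.1
```

View pics/d.png

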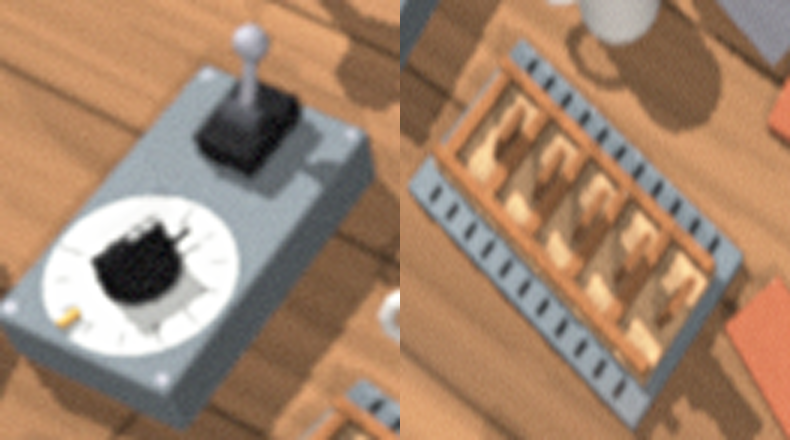

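```bash
cat >> h.py <<'E'
def pose():
    s=robot.read_state(); M=R.from_rotvec(s['orientation']).as_matrix()
    return s,np.array(s['tool_pos'])*1000,np.degrees(np.arctan2(M[1,0],M[0,0]))
def go(*wps,start=None):
    s,p,psi=pose()
    if start is not None: p,psi=np.array(start[:3],float),start[3]
    print('t %.1f at'%s['t'],p.round(1),'psi %.1f'%psi,'open %.1f'%(s['opening']*1e3),'F',np.round(s['force'],1),'q6 %.2f'%s['q'][5])
    for w in wps:
        w=np.array(w,float); n=max(1,int(np.ceil(max(np.linalg.norm(w[:3]-p)/240,abs(w[3]-psi)/40))))
        for i in range(n):
            tp=p+(w[:3]-p)/(n-i); ta=psi+(w[3]-psi)/(n-i)
            d=tp-p; a=np.radians(psi); x=d[0]*np.cos(a)+d[1]*np.sin(a); y=d[0]*np.sin(a)-d[1]*np.cos(a)
            v=[round(x),round(y),round(-d[2]),round(np.radians(psi-ta),2)]
            print(w.round(1),'->',*v,' rows',max(1,int(np.ceil(max(np.linalg.norm(v[:3])/50,abs(psi-ta)/8.5)))))
            p=p+np.array([v[0]*np.cos(a)+v[1]*np.sin(a),v[0]*np.sin(a)-v[1]*np.cos(a),-v[2]]); psi-=np.degrees(v[3])
E
python3 - <<'E'
from h import *
c=np.array([[200,215.5],[274,268.8],[240,311],[163.3,251]]);w=cast('scene',c,.013)[:,:2]*1000;print(w.round(),w.mean(0))
# box screws in scene crop (x4)
c=np.array([[208,75],[350,133],[162,380],[10,307]])/4+[110,120];w=cast('scene',c,.055)[:,:2]*1000;print(w.round(),w.mean(0))
go((330,-350,243,30),(622,221,150,67),(622,221,28,67))
E
```

```text
[[ 528. -155.]
 [ 563.  110.]
 [ 704.   94.]
 [ 669. -175.]] [616.0047044 -31.4061651]
[[ 380. -397.]
 [ 371. -269.]
 [ 612. -252.]
 [ 619. -382.]] [ 495.59996576 -325.12929295]
t 0.1 at [ 136.  -583.9  242.7] psi 13.1 open 93.2 F [0.6 0.3 0.7] q6 -0.09
[ 330. -350.  243.   30.] -> 121 -92 0 -0.15  rows 4
[ 330. -350.  243.   30.] -> 133 -73 0 -0.14  rows 4
[622. 221. 150.  67.] -> 179 -117 31 -0.22  rows 5
[622. 221. 150.  67.] -> 200 -75 31 -0.22  rows 5
[622. 221. 150.  67.] -> 212 -29 31 -0.21  rows 5
[622. 221.  28.  67.] -> 0 0 122 -0.0  rows 3
```

arm_command(increments="0 121 -92 0 -0.15;0 121 -92 0 -0.15;0 121 -92 0 -0.15;0 121 -92 0 -0.15", grip_force=4)

```text
t: 0.5
tool_pos: [0.2362, -0.4634, 0.2431]
orientation: [-3.082, -0.598, -0.002]
force: [-0.1, 0.1, 0.1]
opening: 0.093
gripper_force: 0.0
```

arm_command(increments="0 133 -73 0 -0.14;0 133 -73 0 -0.14;0 133 -73 0 -0.14;0 133 -73 0 -0.14")

```text
t: 0.9
tool_pos: [0.3324, -0.3467, 0.2435]
orientation: [-3.033, -0.813, -0.002]
force: [-1.2, -0.6, 0.2]
opening: 0.0925
gripper_force: 0.0
```

arm_command(increments="0 179 -117 31 -0.22;0 179 -117 31 -0.22;0 179 -117 31 -0.22;0 179 -117 31 -0.22;0 179 -117 31 -0.22")

```text
t: 1.4
tool_pos: [0.4278, -0.1572, 0.2116]
orientation: [-2.927, -1.137, 0.0]
force: [0.1, -0.2, 0.3]
opening: 0.0933
gripper_force: 0.0
```

arm_command(increments="0 200 -75 31 -0.22;0 200 -75 31 -0.22;0 200 -75 31 -0.22;0 200 -75 31 -0.22;0 200 -75 31 -0.22")

```text
t: 1.9
tool_pos: [0.5253, 0.0329, 0.1804]
orientation: [-2.785, -1.452, 0.001]
force: [-0.3, -1.5, 0.4]
opening: 0.0925
gripper_force: 0.0
```

arm_command(increments="0 212 -29 31 -0.21;0 212 -29 31 -0.21;0 212 -29 31 -0.21;0 212 -29 31 -0.21;0 212 -29 31 -0.21")

```text
t: 2.4
tool_pos: [0.6234, 0.2227, 0.1486]
orientation: [-2.618, -1.735, 0.002]
force: [0.7, -0.2, 0.3]
opening: 0.0929
gripper_force: 0.0
```

```bash
python3 - <<'E'
from h import *
im=robot.read_camera('wrist');m=robot.camera_model('wrist')
print({k:m[k] for k in('fx','eye')})
for r in tiles('wrist',im): print(r)
cv2.imwrite('pics/w1.png',im)
go((622,221,28,67))
E
```

```text
{'fx': 325.19226210127806, 'eye': array([0.65316765, 0.29361819, 0.2892269 ])}
(array([183., 355.]), array([440., 108.]), array([56., 65.]), 1.5)
(array([ 98., 186.]), array([459., 321.]), array([ 64., 110.]), 111.0)
(array([461., 106.]), array([821., 240.]), array([153., 154.]), 160.8)
(array([172.,  72.]), array([575., 370.]), array([ 59., 110.]), 113.7)
t 2.5 at [623.4 223.1 148.5] psi 67.1 open 93.2 F [-2.6 -0.1  0.1] q6 0.67
[622. 221.  28.  67.] -> -2 0 120 0.0  rows 3
```

View pics/w1.png

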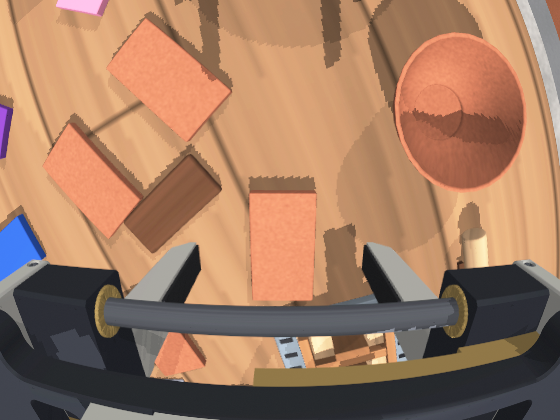

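The wrist view shows tile4 centred between the fingers, at about columns 250–316 and rows 190–300. I'll descend and grip its far end.

arm_command(increments="0 -2 0 40 0;0 -2 0 80 0;0 -2 0 105 0;0 -2 0 120 0;0 -2 0 120 0")

```text
t: 2.95
tool_pos: [0.6204, 0.2166, 0.0281]
orientation: [-2.62, -1.731, 0.007]
force: [-0.1, -0.7, 0.1]
opening: 0.093
gripper_force: 0.0
```

arm_command(increments="0.6 0 0 0 0;0.6 0 0 0 0;0.6 0 0 0 0;0.6 0 0 0 0;0.6 0 0 0 0", grip_force=5)

```text
t: 3.45
tool_pos: [0.6223, 0.2188, 0.0316]
orientation: [2.62, 1.733, 0.002]
force: [-0.5, 0.7, 4.3]
opening: 0.0599
gripper_force: 5.0
```

arm_command(increments="0.6 0 0 -30 0;0.6 0 0 -60 0;0.6 0 0 -90 0;0.6 0 0 -120 0;0.6 0 0 -150 0")

```text
t: 3.95
tool_pos: [0.6213, 0.2185, 0.1816]
orientation: [-2.62, -1.733, 0.001]
force: [0.1, 0.1, -1.2]
opening: 0.0598
gripper_force: 5.0
```

arm_command(increments="0.6 0 0 -20 0;0.6 0 0 -20 0;0.6 0 0 -20 0")

```text
t: 4.25
tool_pos: [0.6216, 0.2186, 0.2001]
orientation: [2.62, 1.733, 0.0]
force: [0.0, -0.3, -1.5]
opening: 0.06
gripper_force: 5.0
```

```bash
python3 - <<'E'
from h import *
im=robot.read_camera('wrist');s=robot.read_camera('scene')
p=proj('scene',np.array(pose()[1])/1000)[0].astype(int);print(p)
x=max(0,p[0]-75);y=max(0,p[1]-60)
cv2.imwrite('pics/w2.png',np.hstack([cv2.resize(im,(440,330)),cv2.resize(s[y:y+165,x:x+165],(330,330))]))
go((622,60,190,82))
E
```

```text
[304 279]
t 4.3 at [620.6 218.3 198.2] psi 67.0 open 59.8 F [ 1.   0.2 -2.7] q6 0.66
[622.  60. 190.  82.] -> -145 63 8 -0.26  rows 4
```

View pics/w2.png

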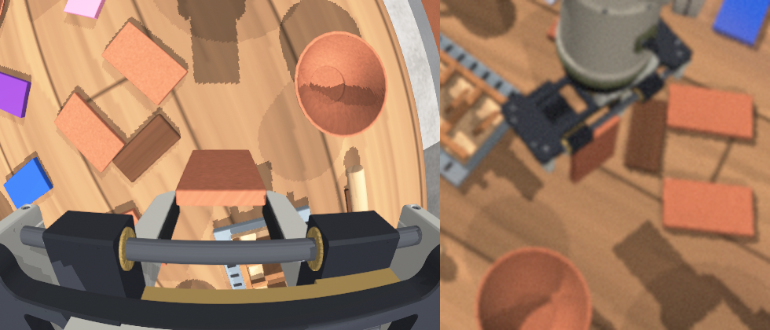

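The wrist view shows the tile hanging vertically between the pads. Next it goes over the outermost +y slot.

arm_command(increments="0.6 -145 63 5 -0.26;0.6 -145 63 5 -0.26;0.6 -145 63 5 -0.26;0.6 -145 63 5 -0.26;0.6 -145 63 5 -0.26")

```text
t: 4.85
tool_pos: [0.6221, 0.0586, 0.1937]
orientation: [-2.376, -2.053, 0.003]
force: [0.5, 0.6, -1.7]
opening: 0.0598
gripper_force: 5.0
```

```bash
python3 - <<'E'
from h import *
im=robot.read_camera('wrist')
h=cv2.cvtColor(im,cv2.COLOR_BGR2HSV)
k=((h[...,0]<11)|(h[...,0]>175))&(h[...,1]>120)&(h[...,2]>60); k[:,:200]=0;k[:,350:]=0
m=robot.camera_model('wrist'); print(m['cx'],m['cy'])
cs,_=cv2.findContours(k.astype(np.uint8),0,1)
for c in cs:
    if cv2.contourArea(c)>200: print(cv2.approxPolyDP(c,4,True)[:,0].tolist())
cv2.imwrite('pics/w3.png',cut(im,180,150,200,190,3))
go((628,61,175,82.3),(628,61,145,82.3))
E
```

```text
280.824183401125 208.49312784955174
[[242, 148], [225, 260], [241, 249], [234, 261], [248, 248], [254, 250], [245, 260], [250, 261], [263, 248], [252, 261], [272, 248], [260, 261], [273, 261], [281, 248], [291, 248], [275, 262], [315, 261], [318, 257], [307, 260], [322, 247], [326, 249], [320, 256], [335, 248], [322, 260], [336, 260], [336, 232], [317, 147]]
t 4.9 at [622.3  60.2 194.2] psi 81.8 open 59.8 F [ 0.5  1.7 -1.1] q6 0.16
[628.   61.  175.   82.3] -> 2 6 19 -0.01  rows 1
[628.   61.  145.   82.3] -> 0 0 30 0.0  rows 1
```

View pics/w3.png

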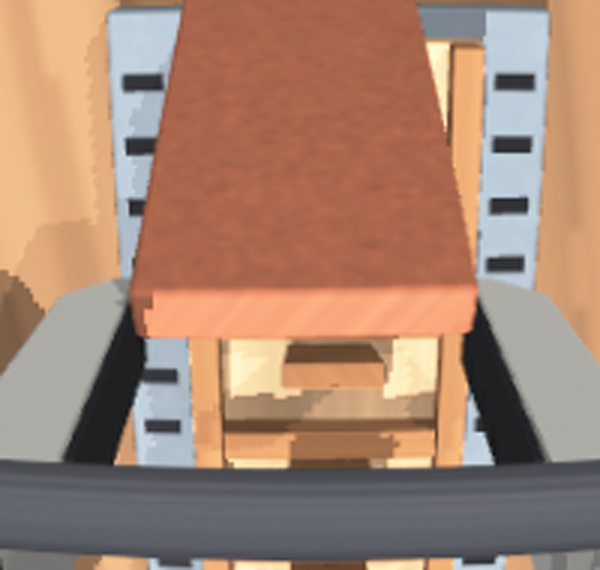

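```bash
cat >> h.py <<'E'
def tile_in_hand(bot,top):
    # pixel corner pairs of the +x face: lower end, upper end -> points in tool frame (mm)
    s,p,psi=pose(); M=R.from_rotvec(s['orientation']).as_matrix()
    for nm,pr in(('low',bot),('up',top)):
        e,d=rays('wrist',pr); d/=np.linalg.norm(d,axis=1)[:,None]
        t=60/np.linalg.norm(d[0]-d[1]); c=e*1000+d.mean(0)*t
        print(nm,'tool frame',((c-p)@M).round(1),'world',c.round(1))
E
python3 - <<'E'
from h import *
tile_in_hand([[242,147.5],[317,147]],[[225.5,248],[337,248]])
for z in(.025,): print(cast('wrist',[[180+205/3,150+400/3],[180+452/3,150+400/3]],z)*1000)
E
```

```text
low tool frame [ 53.5  -1.  118.8] world [628.7 113.4  75.4]
up tool frame [ 8.8  0.3 19.2] world [623.8  68.9 174.9]
[[573.54840484 -29.93852765  25.        ]
 [662.17258697 -42.98652523  25.        ]]
```

```bash
cat >> h.py <<'E'
def tool_rays(pr):
    s,p,psi=pose(); M=R.from_rotvec(s['orientation']).as_matrix(); e,d=rays('wrist',pr)
    return (e*1000-p)@M, d@M
E
python3 - <<'E'
from h import *
e,d=tool_rays([[280,147],[280,248],[280,261],[280.8,208.5]])
print(e.round(1)); 
for v,n in zip(d,('low','up+','up-','axis')): 
    print(n,v.round(3),[ (z,(e+v*(z-e[2])/v[2])[0].round(1)) for z in(5,10,15,20,90,100,110,120)])
im=robot.read_camera('scene');q=proj('scene',pose()[1]/1000)[0].astype(int);print(q)
t=robot.read_camera('top');r=proj('top',pose()[1]/1000)[0].astype(int)
f=lambda i,q:cut(i,q[0]-55,q[1]-45,100,110,4)
cv2.imwrite('pics/s4.png',np.hstack([f(im,q),f(t,r)])[:,:800])
E
```

```text
[ 7.650e+01 -1.000e-01 -1.408e+02]
low [-0.088 -0.002  0.996] [(5, np.float64(63.6)), (10, np.float64(63.2)), (15, np.float64(62.7)), (20, np.float64(62.3)), (90, np.float64(56.1)), (100, np.float64(55.2)), (110, np.float64(54.3)), (120, np.float64(53.4))]
up+ [-0.388 -0.001  0.921] [(5, np.float64(15.1)), (10, np.float64(13.0)), (15, np.float64(10.8)), (20, np.float64(8.7)), (90, np.float64(-20.8)), (100, np.float64(-25.0)), (110, np.float64(-29.2)), (120, np.float64(-33.4))]
up- [-0.425 -0.001  0.905] [(5, np.float64(8.1)), (10, np.float64(5.7)), (15, np.float64(3.4)), (20, np.float64(1.0)), (90, np.float64(-31.8)), (100, np.float64(-36.5)), (110, np.float64(-41.2)), (120, np.float64(-45.9))]
axis [-0.274  0.001  0.962] [(5, np.float64(35.0)), (10, np.float64(33.6)), (15, np.float64(32.1)), (20, np.float64(30.7)), (90, np.float64(10.8)), (100, np.float64(7.9)), (110, np.float64(5.1)), (120, np.float64(2.2))]
[241 247]
```

View pics/s4.png

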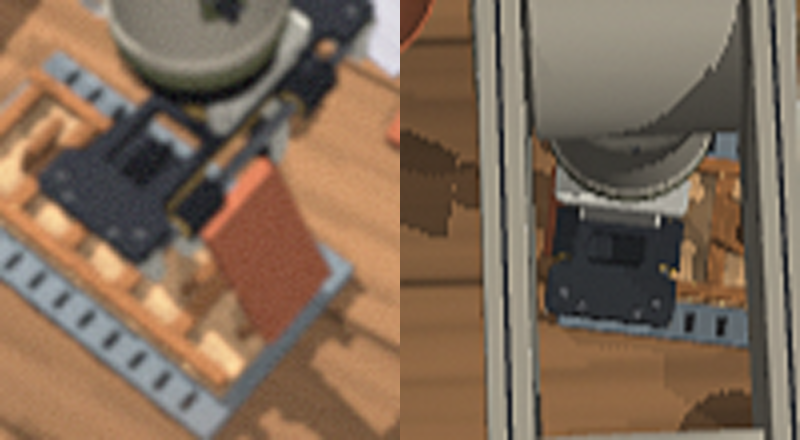

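The two views show the tile overshot by about 24°, with its lower end towards +y. I'll rotate it back in the grip by dragging its lower end against the top of the outermost post.

arm_command(increments="0.6 -37 6 0 0;0.6 -37 6 0 0;0.6 -37 6 12 0;0.6 -37 6 12 0")

```text
t: 5.4
tool_pos: [0.6226, 0.0246, 0.1811]
orientation: [-2.37, -2.058, 0.003]
force: [0.6, 0.5, -1.7]
opening: 0.0597
gripper_force: 5.0
```

arm_command(increments="0.6 15 0 0 0;0.6 30 0 0 0;0.6 45 0 0 0;0.6 60 0 0 0;0.6 75 0 0 0")

```text
t: 5.9
tool_pos: [0.6345, 0.0991, 0.1838]
orientation: [2.372, 2.059, 0.0]
force: [-0.6, 0.1, -1.6]
opening: 0.06
gripper_force: 5.0
```

arm_command(increments="0.6 10 0 0 0;0.6 10 0 0 0;0.6 10 0 -20 0;0.6 10 0 -20 0")

```text
t: 6.3
tool_pos: [0.6372, 0.1069, 0.2064]
orientation: [2.372, 2.056, 0.005]
force: [0.5, 0.3, -0.2]
opening: 0.0598
gripper_force: 5.0
```

```bash
python3 - <<'E'
from h import *
im=robot.read_camera('wrist')
cv2.imwrite('pics/s5.png',np.hstack([cut(im,200,130,160,180,2.4),cut(robot.read_camera('scene'),170,190,130,145,3)[:432]]))
print(robot.read_state()['t'],pose()[1:])
E
```

```text
6.4 (array([636.26028612, 106.68926532, 204.11116202]), np.float64(81.83132373653635))
```

View pics/s5.png

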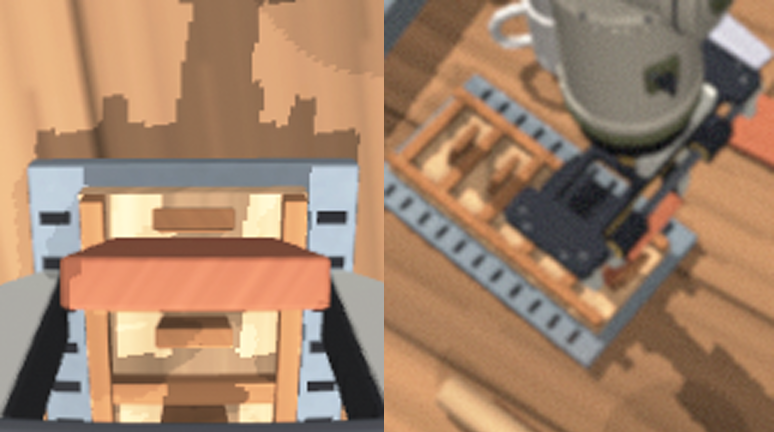

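The tile now leans about 16° the right way, top towards +y. I'll lower it into the slot.

arm_command(increments="0.6 -24 0 0 0;0.6 -24 0 20 0;0.6 -24 0 35 0;0.6 -24 0 50 0;0.6 -24 0 54 0")

```text
t: 6.9
tool_pos: [0.6313, 0.0836, 0.1472]
orientation: [-2.372, -2.057, 0.003]
force: [-2.5, 1.3, 5.0]
opening: 0.0599
gripper_force: 5.0
```

arm_command(increments="0.6 0 0 4 0;0.6 0 0 7 0;0.6 0 0 9 0;0.6 0 0 9 0")

```text
t: 7.3
tool_pos: [0.6328, 0.0842, 0.1419]
orientation: [2.372, 2.059, 0.002]
force: [-2.4, 0.8, 4.4]
opening: 0.0599
gripper_force: 5.0
```

```bash
python3 - <<'E'
from h import *
s,p,a=pose();print(s['t'],p.round(1),s['force'])
im=robot.read_camera('wrist')
cv2.imwrite('pics/s6.png',np.hstack([cut(im,200,130,160,180,2.4),cut(robot.read_camera('scene'),170,190,130,145,3)[:432]]))
E
```

```text
7.3 [632.8  84.2 141.9] [-2.41280488  0.84244738  4.40201146]
```

View pics/s6.png

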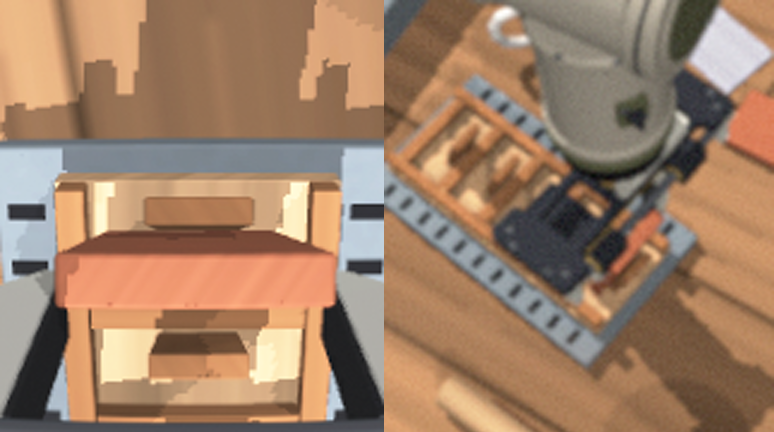

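arm_command(increments="0.6 4 1 0 0;0.6 8 1 0 0;0.6 8 1 0 0")

```text
t: 7.7
tool_pos: [0.6345, 0.0916, 0.1403]
orientation: [2.373, 2.059, -0.0]
force: [0.3, -1.4, -1.5]
opening: 0.06
gripper_force: 5.0
```

arm_command(increments="0.2 0 0 0 0;0.2 0 0 0 0;0.2 0 0 0 0;0.2 0 0 -30 0;0.2 0 0 -70 0")

```text
t: 8.2
tool_pos: [0.6325, 0.0909, 0.2082]
orientation: [-2.371, -2.056, 0.008]
force: [0.6, 0.2, 0.4]
opening: 0.0746
gripper_force: 0.0
```

```bash
python3 - <<'E'
from h import *
s,p,a=pose();print(s['t'],p.round(1),s['force'])
im=robot.read_camera('wrist');t=robot.read_camera('top')
print(*[r for r in tiles('top',t)],sep='\n')
cv2.imwrite('pics/s7.png',np.hstack([cut(im,180,130,200,210,2),cut(robot.read_camera('scene'),190,200,110,140,3)]))
go((436,174,150,91),(436,174,29,91))
E
```

```text
8.2 [632.5  90.9 208.2] [0.55987695 0.23373415 0.36260352]
(array([174., 217.]), array([453., 320.]), array([ 61., 109.]), 111.0)
(array([156., 175.]), array([571., 370.]), array([ 60., 109.]), 113.8)
(array([192.,  83.]), array([819., 276.]), array([ 79., 117.]), 163.1)
t 8.3 at [636.7  91.2 215.2] psi 81.9 open 74.6 F [ 0.2 -0.1 -0. ] q6 0.20
[436. 174. 150.  91.] -> 54 -210 65 -0.16  rows 5
[436. 174.  29.  91.] -> 0 -1 121 0.0  rows 3
```

View pics/s7.png

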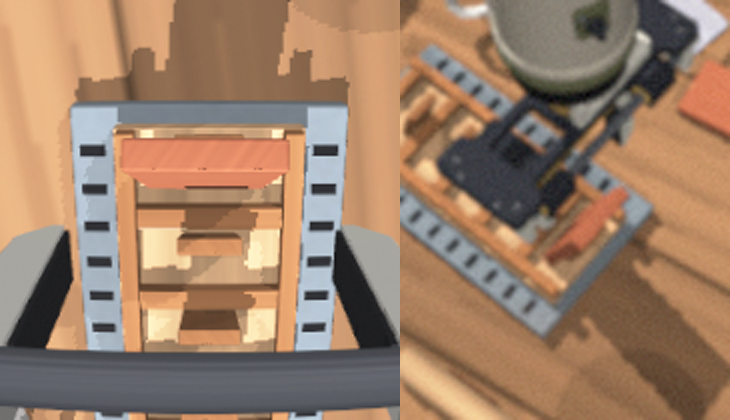

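That leaves tile4 standing in the +y slot, leaning on its post. For the next ones I'll lift slowly so the tail drags to about 16° off vertical, then tighten the grip to freeze that lean. Now over tile1.

arm_command(increments="0 54 -210 20 -0.16;0 54 -210 20 -0.16;0 54 -210 65 -0.16;0 54 -210 65 -0.16;0 54 -210 65 -0.16", grip_force=5)

```text
t: 8.85
tool_pos: [0.43, 0.1747, 0.1425]
orientation: [-2.199, -2.24, 0.005]
force: [0.1, 1.3, -1.2]
opening: 0.0926
gripper_force: 0.0
```

arm_command(increments="0 0 0 0 0;0 0 0 0 0")

```text
t: 9.05
tool_pos: [0.4337, 0.1743, 0.1451]
orientation: [-2.2, -2.242, 0.001]
force: [0.1, 0.8, 0.1]
opening: 0.093
gripper_force: 0.0
```

```bash
cat >> h.py <<'E'
def wtiles():
    s,p,a=pose(); im=robot.read_camera('wrist'); h=cv2.cvtColor(im,cv2.COLOR_BGR2HSV)
    k=(((h[...,0]<12)|(h[...,0]>175))&(h[...,1]>115)&(h[...,2]>130)).astype(np.uint8)
    k=cv2.morphologyEx(k,cv2.MORPH_OPEN,np.ones((5,5)))
    for c in cv2.findContours(k,0,1)[0]:
        if cv2.contourArea(c)<700: continue
        w=cast('wrist',c[:,0],.012)[:,:2]*1000; c0,sz,_=cv2.minAreaRect(w.astype(np.float32))
        b=cv2.boxPoints(cv2.minAreaRect(w.astype(np.float32))); e=max((b[1]-b[0],b[2]-b[1]),key=np.linalg.norm)
        print('wrist',c[:,0].mean(0).round(),np.round(c0,1),np.round(sorted(sz)),'long dir %.1f'%(np.degrees(np.arctan2(e[1],e[0]))%180))
E
python3 - <<'E'
from h import *
wtiles()
print(*[r for r in tiles('scene',robot.read_camera('scene')) if 50<r[2][0]<70],sep='\n')
go((436,174,29,91))
E
```

```text
wrist [282. 245.] [436.8 132.9] [ 61. 111.] long dir 90.7
wrist [444.  29.] [582.4 348.7] [65. 65.] long dir 23.5
wrist [310.  48.] [458.  317.4] [ 61. 103.] long dir 110.9
(array([362., 322.]), array([574., 369.]), array([ 64., 111.]), 113.8)
(array([363., 274.]), array([457., 319.]), array([ 65., 111.]), 110.8)
(array([304., 238.]), array([437., 132.]), array([ 63., 114.]), 90.8)
(array([443.,  14.]), array([-749.,  138.]), array([ 56., 230.]), 8.3)
t 9.2 at [435.4 174.1 146.3] psi 91.0 open 93.2 F [1.5 0.8 0.4] q6 0.25
[436. 174.  29.  91.] -> 0 1 117 0.0  rows 3
```

arm_command(increments="0 1 1 40 0;0 1 1 80 0;0 1 1 105 0;0 1 1 117 0;0 1 1 117 0")

```text
t: 9.65
tool_pos: [0.4352, 0.1747, 0.0277]
orientation: [-2.202, -2.24, 0.003]
force: [0.9, 1.1, -0.2]
opening: 0.093
gripper_force: 0.0
```

arm_command(increments="0.6 0 0 0 0;0.6 0 0 0 0;0.6 0 0 0 0;0.6 0 0 0 0;0.6 0 0 0 0", grip_force=5)

```text
t: 10.15
tool_pos: [0.4356, 0.1755, 0.0293]
orientation: [2.201, 2.241, 0.001]
force: [-1.8, 0.2, 4.7]
opening: 0.0601
gripper_force: 5.0
```

arm_command(increments="0.6 0 0 -8 0;0.6 0 0 -16 0;0.6 0 0 -24 0;0.6 0 0 -32 0;0.6 0 0 -40 0")

```text
t: 10.65
tool_pos: [0.4353, 0.1754, 0.0696]
orientation: [2.201, 2.241, 0.001]
force: [0.0, 0.1, -1.7]
opening: 0.06
gripper_force: 5.0
```

arm_command(increments="0.6 0 0 -8 0;0.6 0 0 -16 0;0.6 0 0 -24 0;0.6 0 0 -32 0;0.6 0 0 -40 0")

```text
t: 11.15
tool_pos: [0.4351, 0.1753, 0.1093]
orientation: [-2.201, -2.241, 0.0]
force: [-0.3, -0.1, -1.7]
opening: 0.06
gripper_force: 5.0
```

arm_command(increments="0.6 0 0 -4 0;0.6 0 0 -4 0;0.6 0 0 -4 0")

```text
t: 11.45
tool_pos: [0.4359, 0.176, 0.1135]
orientation: [2.201, 2.241, 0.004]
force: [0.2, 3.6, 5.7]
opening: 0.0599
gripper_force: 5.0
```

```bash
cat >> h.py <<'E'
def held(save=None):
    s,p,a=pose(); im=robot.read_camera('wrist'); h=cv2.cvtColor(im,cv2.COLOR_BGR2HSV)
    k=(((h[...,0]<11)|(h[...,0]>175))&(h[...,1]>120)&(h[...,2]>50)).astype(np.uint8); k[290:]=0
    n,l=cv2.connectedComponents(k); i=l[250,281] or l[254,281]
    rows=np.nonzero((l==i)[:,275:288].sum(1)>9)[0]; lo=rows.min(); up=rows.max()
    v=h[...,2].astype(int)[:,281]; j=rows[0]+int(np.argmax(np.diff(cv2.GaussianBlur(h[...,2],(7,3),0)[:,281].astype(int)[rows]))) 
    e,d=tool_rays([[281,lo],[281,j],[281,up]])
    print('t %.1f'%s['t'],p.round(1),'psi %.1f'%a,'F',s['force'].round(1),'open %.1f'%(s['opening']*1e3),'rows low %d upfront %d upback %d'%(lo,j,up),
      'low x at z=112: %.1f'%((e+d[0]*(112-e[2])/d[0][2])[0]),'up x at z=10: %.1f'%((e+d[1]*(10-e[2])/d[1][2])[0]))
    if save: cv2.imwrite(save,im)
E
python3 - <<'E'
from h import *
held('pics/x1.png')
E
```

```text
t 11.4 [435.9 176.  113.5] psi 91.0 F [0.2 3.6 5.7] open 59.9 rows low 239 upfront 239 upback 270 low x at z=112: -21.9 up x at z=10: 17.8
```

```bash
python3 - <<'E'
from h import *
im=cv2.imread('pics/x1.png');h=cv2.cvtColor(im,cv2.COLOR_BGR2HSV)
for r in range(225,285,3): print(r,h[r,281].tolist(),end=' ')
k=(((h[...,0]<11)|(h[...,0]>175))&(h[...,1]>120)&(h[...,2]>50))
print()
for r in (236,240,243,246,250,255,260,265,268,270):
    c=np.nonzero(k[r,150:420])[0]+150; print(r,c.min() if len(c) else 0,c.max() if len(c) else 0,len(c))
E
```

```text
225 [14, 110, 148] 228 [14, 112, 148] 231 [14, 112, 148] 234 [13, 112, 148] 237 [14, 112, 146] 240 [8, 143, 202] 243 [8, 141, 223] 246 [9, 140, 227] 249 [9, 140, 229] 252 [8, 139, 228] 255 [8, 141, 225] 258 [9, 138, 231] 261 [9, 138, 237] 264 [10, 139, 236] 267 [9, 138, 234] 270 [9, 135, 230] 273 [13, 116, 208] 276 [13, 115, 208] 279 [14, 116, 208] 282 [13, 116, 216] 
236 0 0 0
240 225 336 112
243 225 336 112
246 225 337 113
250 225 337 113
255 225 337 113
260 226 336 111
265 236 325 90
268 243 318 76
270 247 314 68
```

arm_command(increments="0.6 0 0 -2 0;0.6 0 0 -4 0;0.6 0 0 -6 0;0.6 0 0 -6 0")

```text
t: 11.9
tool_pos: [0.435, 0.1752, 0.1186]
orientation: [-2.201, -2.241, 0.001]
force: [0.0, 0.4, -1.9]
opening: 0.0602
gripper_force: 5.0
```

```bash
cat >> h.py <<'E'
def held2(save=None):
    s,p,a=pose(); im=robot.read_camera('wrist'); h=cv2.cvtColor(im,cv2.COLOR_BGR2HSV)
    k=(((h[...,0]<11)|(h[...,0]>175))&(h[...,1]>120)&(h[...,2]>50)).astype(np.uint8); k[295:]=0;k[:,:215]=0;k[:,347:]=0
    n,l=cv2.connectedComponents(k); m=l==l[252,281]
    w=[(r,int(np.nonzero(m[r])[0].min()),int(np.nonzero(m[r])[0].max())) for r in range(420) if m[r,281]]
    ww=np.array([b-a_+1 for _,a_,b in w]); i=np.nonzero(ww>=ww.max()-4)[0]
    f,b=w[i[0]],w[i[-1]]; lo=w[0] if i[0]>len(w)-1-i[-1] else w[-1]
    side='front' if lo is w[0] else 'back'
    # upper edge of the seen face, lower edge; intersect by assumed depth: 3 iterations on 110 mm length
    ue=f if side=='front' else b; e,d=tool_rays([[281,ue[0]],[281,lo[0]]]); d=d/d[:,2:]
    U=e+d[0]*(14-e[2]); g=lambda z:e+d[1]*(z-e[2]); z=[z for z in np.arange(30,140,.5) if np.linalg.norm((g(z)-U)[[0,2]])<=110][-1]; L=g(z)
    print('t %.1f'%s['t'],p.round(1),'psi %.1f'%a,'F',s['force'].round(1),'open %.1f'%(s['opening']*1e3),side,'rows front %d back %d low %d wlow %d'%(f[0],b[0],lo[0],lo[2]-lo[1]),
      'U',U[[0,2]].round(1),'L',L[[0,2]].round(1),'tilt(bottom to -x +) %.1f'%np.degrees(np.arctan2(U[0]-L[0],L[2]-U[2])),'centre col',(f[1]+f[2])/2)
    if save: cv2.imwrite(save,im)
E
python3 - <<'E'
from h import *
held2()
go((615,10,190,82.3))
E
```

```text
t 11.9 [435.  175.2 118.6] psi 91.0 F [ 0.   0.4 -1.9] open 60.2 back rows front 240 back 261 low 261 wlow 110 U [ 3.8 14. ] L [-42.9 113.5] tilt(bottom to -x +) 25.2 centre col 281.0
t 11.9 at [435.  175.2 118.5] psi 91.0 open 60.3 F [ 0.2 -0.3 -1.2] q6 0.26
[615.   10.  190.   82.3] -> -84 88 -36 0.08  rows 3
[615.   10.  190.   82.3] -> -77 95 -36 0.07  rows 3
```

arm_command(increments="0.6 0 0 -3 0;0.6 0 0 -3 0")

```text
t: 12.15
tool_pos: [0.4353, 0.1753, 0.1219]
orientation: [2.201, 2.241, 0.0]
force: [0.3, 0.2, -1.2]
opening: 0.0599
gripper_force: 5.0
```

arm_command(increments="0.6 0 0 0 0;0.6 0 0 -15 0;0.6 0 0 -40 0;0.6 0 0 -80 0;0.6 0 0 -100 0", grip_force=20)

```text
t: 12.65
tool_pos: [0.4361, 0.1756, 0.2249]
orientation: [2.2, 2.24, 0.005]
force: [0.7, -0.5, -1.3]
opening: 0.0595
gripper_force: 20.0
```

```bash
python3 - <<'E'
from h import *
held2()
go((628,42,215,82.3))
E
```

```text
t 12.7 [436.1 175.6 224.9] psi 91.0 F [ 0.7 -0.5 -1.3] open 59.5 front rows front 240 back 261 low 232 wlow 68 U [15.7 14. ] L [-18.1 118.5] tilt(bottom to -x +) 17.9 centre col 280.5
t 12.7 at [437.5 176.  227.8] psi 91.0 open 59.5 F [2.1 0.5 1.1] q6 0.26
[628.   42.  215.   82.3] -> -137 188 13 0.15  rows 5
```

arm_command(increments="0.6 -144 187 5 0.15;0.6 -144 187 5 0.15;0.6 -144 187 5 0.15;0.6 -144 187 5 0.15;0.6 -144 187 5 0.15")

```text
t: 13.2
tool_pos: [0.6262, 0.0324, 0.2148]
orientation: [-2.364, -2.068, 0.002]
force: [0.1, 0.1, -1.7]
opening: 0.0598
gripper_force: 20.0
```

arm_command(increments="0.6 0 0 0 0;0.6 0 0 0 0")

```text
t: 13.4
tool_pos: [0.6244, 0.0341, 0.2146]
orientation: [-2.363, -2.067, 0.003]
force: [-1.0, 0.1, -2.7]
opening: 0.0596
gripper_force: 20.0
```

```bash
python3 - <<'E'
from h import *
held2()
go((627,35,145,82.3))
E
```

```text
t 13.4 [624.4  34.1 214.6] psi 82.4 F [-1.   0.1 -2.7] open 59.6 front rows front 241 back 261 low 227 wlow 66 U [15.1 14. ] L [-14.1 120. ] tilt(bottom to -x +) 15.4 centre col 281.0
t 13.4 at [624.   34.8 215.2] psi 82.4 open 59.4 F [-0.3  0.4 -0.9] q6 0.11
[627.   35.  145.   82.3] -> 1 3 70 0.0  rows 2
```

arm_command(increments="0.6 -2 2 0 0;0.6 -2 2 20 0;0.6 -2 2 40 0;0.6 -2 2 55 0;0.6 -2 2 62 0")

```text
t: 13.95
tool_pos: [0.6251, 0.0331, 0.1529]
orientation: [-2.361, -2.07, 0.002]
force: [-0.4, 0.8, -2.5]
opening: 0.0595
gripper_force: 20.0
```

arm_command(increments="0.6 0 0 3 0;0.6 0 0 6 0;0.6 0 0 9 0;0.6 0 0 11 0;0.6 0 0 11 0", grip_force=5)

```text
t: 14.45
tool_pos: [0.6276, 0.0327, 0.1455]
orientation: [2.362, 2.069, 0.004]
force: [-1.1, 0.3, 3.4]
opening: 0.0599
gripper_force: 5.0
```

arm_command(increments="0.6 4 0 0 0;0.6 8 0 0 0;0.6 8 0 0 0")

```text
t: 14.75
tool_pos: [0.6279, 0.041, 0.1439]
orientation: [2.362, 2.07, 0.001]
force: [0.8, 0.4, 1.8]
opening: 0.0597
gripper_force: 5.0
```

```bash
python3 - <<'E'
from h import *
held2('pics/x2.png')
E
```

```text
t 14.8 [627.9  41.  143.9] psi 82.5 F [0.8 0.4 1.8] open 59.7 front rows front 239 back 260 low 236 wlow 71 U [16.2 14. ] L [-21.1 117. ] tilt(bottom to -x +) 19.9 centre col 281.0
```

arm_command(increments="0.2 0 0 0 0;0.2 0 0 0 0;0.2 0 0 0 0;0.2 0 0 -30 0;0.2 0 0 -70 0")

```text
t: 15.3
tool_pos: [0.6254, 0.0403, 0.211]
orientation: [-2.36, -2.067, 0.008]
force: [-0.3, -0.5, 0.1]
opening: 0.0741
gripper_force: 0.0
```

```bash
python3 - <<'E'
from h import *
im=robot.read_camera('wrist');cv2.imwrite('pics/x3.png',im)
h=cv2.cvtColor(im,cv2.COLOR_BGR2HSV);k=(((h[...,0]<11)|(h[...,0]>175))&(h[...,1]>120)&(h[...,2]>60)).astype(np.uint8)
for c in cv2.findContours(k,0,1)[0]:
    if cv2.contourArea(c)>300: x,y,w,g=cv2.boundingRect(c); print((x,y,w,g),'back-top edge',(cast('wrist',[[x,y+g/2],[x+w,y+g/2]],.13)*1000).round().tolist())
print(*[r for r in tiles('top',robot.read_camera('top'))],sep='\n')
go((439,359,150,111))
E
```

```text
(244, 190, 83, 35) back-top edge [[605.0, 55.0, 130.0], [666.0, 47.0, 130.0]]
(240, 126, 87, 49) back-top edge [[608.0, 97.0, 130.0], [670.0, 89.0, 130.0]]
(370, 0, 109, 38) back-top edge [[715.0, 184.0, 130.0], [813.0, 188.0, 130.0]]
(90, 0, 70, 31) back-top edge [[501.0, 230.0, 130.0], [562.0, 210.0, 130.0]]
(array([174., 217.]), array([453., 320.]), array([ 61., 109.]), 110.7)
(array([156., 175.]), array([571., 370.]), array([ 60., 109.]), 113.8)
(array([197.,  81.]), array([826., 251.]), array([100., 101.]), 126.3)
t 15.4 at [630.6  40.3 220.7] psi 82.4 open 74.3 F [ 1.  -1.   0.5] q6 0.11
[439. 359. 150. 111.] -> 145 -116 35 -0.25  rows 4
[439. 359. 150. 111.] -> 170 -76 36 -0.25  rows 4
```

arm_command(increments="0 145 -116 10 -0.25;0 145 -116 10 -0.25;0 145 -116 35 -0.25;0 145 -116 35 -0.25;0 145 -116 35 -0.25")

```text
t: 15.9
tool_pos: [0.5278, 0.2027, 0.176]
orientation: [-2.079, -2.35, 0.004]
force: [-0.5, -0.1, -0.7]
opening: 0.0933
gripper_force: 0.0
```

arm_command(increments="0 170 -76 36 -0.25;0 170 -76 36 -0.25;0 170 -76 36 -0.25;0 170 -76 36 -0.25;0 170 -76 36 -0.25")

```text
t: 16.4
tool_pos: [0.4333, 0.362, 0.1414]
orientation: [-1.771, -2.593, 0.002]
force: [0.4, -1.1, -0.4]
opening: 0.0929
gripper_force: 0.0
```

arm_command(increments="0 0 0 0 0;0 0 0 0 0")

```text
t: 16.6
tool_pos: [0.4372, 0.3583, 0.143]
orientation: [1.778, 2.589, 0.0]
force: [-0.7, -0.4, -0.8]
opening: 0.0929
gripper_force: 0.0
```

```bash
python3 - <<'E'
from h import *
wtiles(); wtiles()
go((440,359,29,111))
E
```

```text
wrist [285. 245.] [455.7 321.1] [ 60. 110.] long dir 111.3
wrist [420. 230.] [572.3 370.6] [ 63. 109.] long dir 114.0
wrist [284. 245.] [455.4 321.4] [ 60. 109.] long dir 111.1
wrist [420. 230.] [572.  370.7] [ 64. 110.] long dir 113.8
t 16.7 at [437.4 358.1 143.1] psi 111.0 open 93.0 F [0.1 0.2 0.6] q6 0.23
[440. 359.  29. 111.] -> 0 3 114 -0.0  rows 3
```

arm_command(increments="0 1 4 40 0;0 1 4 80 0;0 1 4 105 0;0 1 4 114 0;0 1 4 114 0")

```text
t: 17.2
tool_pos: [0.4397, 0.3605, 0.028]
orientation: [-1.779, -2.589, 0.002]
force: [-0.2, 0.0, 0.4]
opening: 0.0929
gripper_force: 0.0
```

arm_command(increments="0.6 0 0 0 0;0.6 0 0 0 0;0.6 0 0 0 0;0.6 0 0 0 0;0.6 0 0 0 0", grip_force=5)

```text
t: 17.7
tool_pos: [0.4397, 0.3619, 0.0292]
orientation: [1.777, 2.59, 0.001]
force: [-1.2, -0.5, 2.7]
opening: 0.0598
gripper_force: 5.0
```

arm_command(increments="0.6 0 0 -8 0;0.6 0 0 -16 0;0.6 0 0 -24 0;0.6 0 0 -32 0;0.6 0 0 -40 0")

```text
t: 18.2
tool_pos: [0.4396, 0.3617, 0.0696]
orientation: [1.777, 2.59, 0.001]
force: [0.3, -0.1, -1.5]
opening: 0.0601
gripper_force: 5.0
```

arm_command(increments="0.6 0 0 -8 0;0.6 0 0 -16 0;0.6 0 0 -24 0;0.6 0 0 -32 0;0.6 0 0 -40 0")

```text
t: 18.7
tool_pos: [0.4395, 0.3616, 0.1093]
orientation: [-1.777, -2.59, 0.0]
force: [0.4, 0.3, -1.7]
opening: 0.0601
gripper_force: 5.0
```

arm_command(increments="0.6 0 0 -4 0;0.6 0 0 -7 0;0.6 0 0 -10 0;0.6 0 0 -13 0;0.6 0 0 -13 0")

```text
t: 19.2
tool_pos: [0.4396, 0.3617, 0.122]
orientation: [1.777, 2.59, 0.001]
force: [0.5, -0.0, -1.2]
opening: 0.0601
gripper_force: 5.0
```

arm_command(increments="0.6 0 0 0 0;0.6 0 0 -15 0;0.6 0 0 -40 0;0.6 0 0 -80 0;0.6 0 0 -95 0", grip_force=20)

```text
t: 19.7
tool_pos: [0.4411, 0.3628, 0.222]
orientation: [1.776, 2.588, 0.01]
force: [0.1, 1.1, -0.9]
opening: 0.0597
gripper_force: 20.0
```

```bash
python3 - <<'E'
from h import *
held2()
go((620,-13,215,82.3))
E
```

```text
t 19.7 [441.1 362.8 222. ] psi 111.1 F [ 0.1  1.1 -0.9] open 59.7 front rows front 241 back 262 low 236 wlow 68 U [15.1 14. ] L [-21.4 117.5] tilt(bottom to -x +) 19.4 centre col 281.0
t 19.8 at [441.7 363.2 223.3] psi 111.1 open 59.7 F [0.9 0.4 0.6] q6 0.23
[620.  -13.  215.   82.3] -> -208 16 4 0.25  rows 5
[620.  -13.  215.   82.3] -> -197 66 4 0.25  rows 5
```

```bash
python3 - <<'E'
from h import *
go((441,363,275,111.1),(621,-8.5,275,82.3),(621,-8.5,152,82.3))
E
```

```text
t 19.8 at [441.7 363.2 223.3] psi 111.1 open 59.7 F [0.9 0.4 0.6] q6 0.23
[441.  363.  275.  111.1] -> 0 -1 -52 -0.0  rows 2
[621.   -8.5 275.   82.3] -> -206 17 0 0.25  rows 5
[621.   -8.5 275.   82.3] -> -195 68 0 0.25  rows 5
[621.   -8.5 152.   82.3] -> 0 0 123 0.0  rows 3
```

arm_command(increments="0.6 0 0 -52 0;0.6 0 0 -52 0")

```text
t: 19.95
tool_pos: [0.4414, 0.363, 0.2745]
orientation: [1.776, 2.588, 0.013]
force: [0.6, 1.4, -0.2]
opening: 0.06
gripper_force: 20.0
```

arm_command(increments="0.6 -206 17 0 0.25;0.6 -206 17 0 0.25;0.6 -206 17 0 0.25;0.6 -206 17 0 0.25;0.6 -206 17 0 0.25")

```text
t: 20.45
tool_pos: [0.5311, 0.1706, 0.2671]
orientation: [2.092, 2.342, -0.003]
force: [-0.1, 0.6, -1.1]
opening: 0.0592
gripper_force: 20.0
```

arm_command(increments="0.6 -195 68 0 0.25;0.6 -195 68 0 0.25;0.6 -195 68 0 0.25;0.6 -195 68 0 0.25;0.6 -195 68 0 0.25")

```text
t: 20.95
tool_pos: [0.621, -0.015, 0.2667]
orientation: [2.368, 2.064, -0.003]
force: [-1.0, 1.4, -1.8]
opening: 0.0593
gripper_force: 20.0
```

arm_command(increments="0.6 0 0 0 0;0.6 0 0 20 0;0.6 0 0 50 0;0.6 0 0 60 0;0.6 0 0 60 0")

```text
t: 21.45
tool_pos: [0.6181, -0.0084, 0.206]
orientation: [-2.359, -2.069, 0.005]
force: [-0.3, -0.3, -2.0]
opening: 0.0598
gripper_force: 20.0
```

```bash
python3 - <<'E'
from h import *
held2()
go((621,-8.5,152,82.3))
E
```

```text
t 21.4 [618.1  -8.4 206. ] psi 82.5 F [-0.3 -0.3 -2. ] open 59.8 front rows front 241 back 261 low 225 wlow 69 U [15.1 14. ] L [-12.3 120. ] tilt(bottom to -x +) 14.5 centre col 280.5
t 21.5 at [619.1  -8.8 208. ] psi 82.5 open 59.7 F [ 1.3  1.1 -1. ] q6 0.03
[621.   -8.5 152.   82.3] -> 1 2 56 0.0  rows 2
```

arm_command(increments="0.6 -8 2 0 0;0.6 -8 2 20 0;0.6 -8 2 38 0;0.6 -8 2 50 0;0.6 -8 2 54 0")

```text
t: 22.0
tool_pos: [0.6206, -0.0185, 0.1541]
orientation: [-2.363, -2.07, 0.001]
force: [0.3, -0.4, -1.1]
opening: 0.0597
gripper_force: 20.0
```

arm_command(increments="0.6 0 0 3 0;0.6 0 0 6 0;0.6 0 0 9 0;0.6 0 0 9 0", grip_force=5)

```text
t: 22.4
tool_pos: [0.6216, -0.0182, 0.1466]
orientation: [2.362, 2.069, 0.002]
force: [1.4, -0.4, -1.3]
opening: 0.0596
gripper_force: 5.0
```

arm_command(increments="0.6 4 0 0 0;0.6 8 0 1 0;0.6 12 0 2 0;0.6 12 0 2 0")

```text
t: 22.8
tool_pos: [0.6228, -0.0056, 0.1439]
orientation: [2.362, 2.071, 0.001]
force: [0.7, 0.8, 2.3]
opening: 0.0598
gripper_force: 5.0
```

```bash
python3 - <<'E'
from h import *
held2()
E
```

```text
t 22.8 [622.8  -5.6 143.9] psi 82.5 F [0.7 0.8 2.3] open 59.8 back rows front 239 back 260 low 261 wlow 107 U [ 4.4 14. ] L [-42.6 113. ] tilt(bottom to -x +) 25.4 centre col 280.5
```

arm_command(increments="0.2 0 0 0 0;0.2 0 0 0 0;0.2 0 0 0 0;0.2 0 0 -30 0;0.2 0 0 -75 0")

```text
t: 23.35
tool_pos: [0.6199, -0.0064, 0.2152]
orientation: [-2.359, -2.066, 0.009]
force: [1.2, -0.2, -0.6]
opening: 0.0745
gripper_force: 0.0
```

```bash
python3 - <<'E'
from h import *
im=robot.read_camera('wrist');cv2.imwrite('pics/x4.png',im)
h=cv2.cvtColor(im,cv2.COLOR_BGR2HSV);k=(((h[...,0]<11)|(h[...,0]>175))&(h[...,1]>120)&(h[...,2]>60)).astype(np.uint8)
for c in cv2.findContours(k,0,1)[0]:
    if cv2.contourArea(c)>300: x,y,w,g=cv2.boundingRect(c); print((x,y,w,g),(cast('wrist',[[x,y+g/2],[x+w,y+g/2]],.13)*1000).round().tolist())
print(*[r for r in tiles('top',robot.read_camera('top'))],sep='\n')
go((555,409,150,113.9))
E
```

```text
(245, 190, 82, 35) [[599.0, 6.0, 130.0], [662.0, -2.0, 130.0]]
(239, 60, 88, 120) [[605.0, 72.0, 130.0], [669.0, 64.0, 130.0]]
(array([156., 175.]), array([571., 370.]), array([ 60., 109.]), 113.8)
(array([196.,  79.]), array([830., 258.]), array([ 81., 131.]), 99.6)
t 23.4 at [625.8  -6.9 226.3] psi 82.4 open 74.8 F [1.4 0.2 0.7] q6 0.04
[555.  409.  150.  113.9] -> 201 -62 38 -0.27  rows 5
[555.  409.  150.  113.9] -> 211 -7 38 -0.28  rows 5
```

arm_command(increments="0 201 -62 0 -0.27;0 201 -62 0 -0.27;0 201 -62 0 -0.27;0 201 -62 0 -0.27;0 201 -62 0 -0.27")

```text
t: 23.95
tool_pos: [0.586, 0.2058, 0.2184]
orientation: [-2.057, -2.373, -0.001]
force: [-0.0, -0.3, 0.6]
opening: 0.0932
gripper_force: 0.0
```

arm_command(increments="0 211 -7 40 -0.28;0 211 -7 40 -0.28;0 211 -7 70 -0.28;0 211 -7 76 -0.28;0 211 -7 76 -0.28")

```text
t: 24.45
tool_pos: [0.5496, 0.4112, 0.1397]
orientation: [-1.709, -2.634, 0.003]
force: [0.5, -0.3, -1.1]
opening: 0.0929
gripper_force: 0.0
```

arm_command(increments="0 0 0 0 0;0 0 0 0 0")

```text
t: 24.65
tool_pos: [0.5514, 0.4085, 0.1419]
orientation: [-1.711, -2.635, 0.002]
force: [0.4, -0.7, -0.4]
opening: 0.093
gripper_force: 0.0
```

```bash
python3 - <<'E'
from h import *
wtiles(); wtiles()
go((555.3,409,28.5,113.9))
E
```

```text
wrist [286. 248.] [575.1 370.3] [ 61. 110.] long dir 114.0
wrist [286. 247.] [574.7 370.6] [ 60. 110.] long dir 114.0
t 24.8 at [552.6 407.9 143.5] psi 113.9 open 93.2 F [ 0.5 -0.3  0.6] q6 0.14
[555.3 409.   28.5 113.9] -> 0 3 115 -0.0  rows 3
```

arm_command(increments="0 -1 5 40 0;0 -1 5 80 0;0 -1 5 105 0;0 -1 5 114 0;0 -1 5 114 0")

```text
t: 25.25
tool_pos: [0.5569, 0.4089, 0.0285]
orientation: [-1.714, -2.633, 0.001]
force: [-0.1, 0.3, 0.9]
opening: 0.093
gripper_force: 0.0
```

arm_command(increments="0.6 0 0 0 0;0.6 0 0 0 0;0.6 0 0 0 0;0.6 0 0 0 0;0.6 0 0 0 0", grip_force=5)

```text
t: 25.75
tool_pos: [0.5567, 0.4104, 0.0294]
orientation: [1.712, 2.634, 0.001]
force: [-0.9, -1.4, 2.2]
opening: 0.0599
gripper_force: 5.0
```

arm_command(increments="0.6 0 0 -8 0;0.6 0 0 -16 0;0.6 0 0 -24 0;0.6 0 0 -32 0;0.6 0 0 -40 0")

```text
t: 26.25
tool_pos: [0.5566, 0.4103, 0.0696]
orientation: [1.712, 2.634, 0.001]
force: [-0.4, -0.4, -1.3]
opening: 0.0596
gripper_force: 5.0
```

arm_command(increments="0.6 0 0 -8 0;0.6 0 0 -16 0;0.6 0 0 -24 0;0.6 0 0 -32 0;0.6 0 0 -40 0")

```text
t: 26.75
tool_pos: [0.5564, 0.4102, 0.1093]
orientation: [-1.712, -2.634, 0.0]
force: [0.1, 0.4, -1.6]
opening: 0.0597
gripper_force: 5.0
```

arm_command(increments="0.6 0 0 -4 0;0.6 0 0 -7 0;0.6 0 0 -10 0;0.6 0 0 -13 0;0.6 0 0 -13 0")

```text
t: 27.25
tool_pos: [0.5566, 0.4103, 0.122]
orientation: [1.712, 2.634, 0.001]
force: [0.5, -0.4, -1.4]
opening: 0.0598
gripper_force: 5.0
```

arm_command(increments="0.6 0 0 0 0;0.6 0 0 -15 0;0.6 0 0 -40 0;0.6 0 0 -80 0;0.6 0 0 -120 0", grip_force=20)

```text
t: 27.75
tool_pos: [0.556, 0.4099, 0.2432]
orientation: [-1.712, -2.634, 0.002]
force: [0.5, 0.5, -0.4]
opening: 0.0597
gripper_force: 20.0
```

arm_command(increments="0.6 0 0 -30 0;0.6 0 0 -30 0")

```text
t: 27.95
tool_pos: [0.5586, 0.4116, 0.2801]
orientation: [1.709, 2.63, 0.016]
force: [0.4, -0.2, -0.1]
opening: 0.0597
gripper_force: 20.0
```

```bash
python3 - <<'E'
from h import *
held2()
go((612,-62,275,82.3))
E
```

```text
t 27.9 [558.6 411.6 280.1] psi 114.0 F [ 0.4 -0.2 -0.1] open 59.7 back rows front 240 back 261 low 264 wlow 81 U [ 3.8 14. ] L [-45.1 112. ] tilt(bottom to -x +) 26.5 centre col 281.0
t 28.0 at [557.8 411.  276.5] psi 113.9 open 59.7 F [ 0.1 -0.8 -1.5] q6 0.14
[612.  -62.  275.   82.3] -> -227 -71 1 0.28  rows 5
[612.  -62.  275.   82.3] -> -238 -6 0 0.27  rows 5
```

arm_command(increments="0.6 -227 -71 0 0.28;0.6 -227 -71 0 0.28;0.6 -227 -71 0 0.28;0.6 -227 -71 0 0.28;0.6 -227 -71 0 0.28")

```text
t: 28.5
tool_pos: [0.5829, 0.1709, 0.2698]
orientation: [-2.063, -2.367, 0.004]
force: [0.3, 0.7, -1.6]
opening: 0.0595
gripper_force: 20.0
```

arm_command(increments="0.6 -224 -4 0 0.27;0.6 -224 -4 0 0.27;0.6 -224 -4 0 0.27;0.6 -224 -4 0 0.27;0.6 -224 -4 0 0.27")

```text
t: 29.0
tool_pos: [0.6096, -0.0527, 0.2698]
orientation: [-2.365, -2.066, 0.004]
force: [0.6, 0.2, -1.5]
opening: 0.0597
gripper_force: 20.0
```

arm_command(increments="0.6 0 0 0 0;0.6 0 0 20 0;0.6 0 0 50 0;0.6 0 0 65 0;0.6 0 0 65 0")

```text
t: 29.5
tool_pos: [0.6082, -0.0473, 0.2024]
orientation: [-2.358, -2.067, 0.007]
force: [-0.3, -0.0, -1.4]
opening: 0.0598
gripper_force: 20.0
```

```bash
python3 - <<'E'
from h import *
held2()
s,p,a=pose();print(p,'rack',(p[0]-615)*.991-(p[1]+35)*.134,(p[0]-615)*.134+(p[1]+35)*.991)
E
```

```text
t 29.5 [608.2 -47.3 202.4] psi 82.5 F [-0.3 -0.  -1.4] open 59.8 front rows front 240 back 261 low 239 wlow 107 U [15.7 14. ] L [-23.6 116.5] tilt(bottom to -x +) 21.0 centre col 280.5
[609.31361951 -47.66169445 204.83935827] rack -3.938536011153773 -13.3097141908275
```

arm_command(increments="0.6 -6 6 0 0;0.6 -6 6 20 0;0.6 -6 6 38 0;0.6 -6 6 50 0;0.6 -6 6 52 0")

```text
t: 30.05
tool_pos: [0.6167, -0.0555, 0.1557]
orientation: [2.362, 2.07, 0.002]
force: [-0.2, -0.7, -0.2]
opening: 0.0389
gripper_force: 0.0
```

arm_command(increments="0.6 0 0 3 0;0.6 0 0 6 0;0.6 0 0 9 0;0.6 0 0 9 0", grip_force=5)

```text
t: 30.45
tool_pos: [0.6155, -0.0554, 0.1453]
orientation: [-2.363, -2.07, 0.001]
force: [0.1, -0.4, -0.1]
opening: 0.0369
gripper_force: 0.0
```

arm_command(increments="0.6 3 0 0 0;0.6 5 0 1 0;0.6 5 0 1 0")

```text
t: 30.75
tool_pos: [0.6164, -0.0499, 0.1446]
orientation: [-2.363, -2.071, -0.0]
force: [0.5, 0.3, 0.2]
opening: 0.0371
gripper_force: 0.0
```

```bash
python3 - <<'E'
from h import *
held2()
E
```

```text
t 30.8 [616.4 -49.9 144.6] psi 82.5 F [0.5 0.3 0.2] open 37.1 back rows front 213 back 419 low 419 wlow 559 U [-128.8   14. ] L [-216.4   80. ] tilt(bottom to -x +) 53.0 centre col 279.5
```

The grip is now empty: the tile came out during insertion. I'll back off straight up and look.

arm_command(increments="0.6 0 0 -30 0;0.6 0 0 -70 0;0.6 0 0 -110 0;0.3 0 0 -150 0;0.3 0 0 -150 0")

```text
t: 31.3
tool_pos: [0.6191, -0.0507, 0.3029]
orientation: [2.356, 2.064, 0.012]
force: [0.4, -0.2, 1.8]
opening: 0.0488
gripper_force: 0.0
```

```bash
python3 - <<'E'
from h import *
im=robot.read_camera('wrist');cv2.imwrite('pics/x5.png',im)
sc=robot.read_camera('scene');cv2.imwrite('pics/x5s.png',sc);tp=robot.read_camera('top');cv2.imwrite('pics/x5t.png',tp)
print(*tiles('scene',sc,amin=120),sep='\n')
wtiles()
s=cut(sc,160,200,130,120,2.9)
w=cv2.resize(im,(400,300)); 
cv2.imwrite('pics/x5v.png',np.vstack([np.hstack([cut(im,150,60,260,230,1.53)[:348],s[:348,:377]])]))
E
```

```text
(array([281., 376.]), array([785., 244.]), array([132., 134.]), 32.3)
(array([254., 273.]), array([599.,  71.]), array([20., 72.]), 174.2)
(array([238., 263.]), array([596.,  19.]), array([24., 75.]), 173.9)
(array([514., 285.]), array([283., 669.]), array([206., 229.]), 160.9)
(array([223., 252.]), array([589., -35.]), array([31., 73.]), 174.7)
(array([203., 248.]), array([606., -90.]), array([58., 68.]), 165.6)
(array([ 29., 242.]), array([ 848., -505.]), array([111., 195.]), 59.2)
(array([416.,  88.]), array([-288.,  197.]), array([ 68., 100.]), 176.4)
(array([300.,  42.]), array([-295., -279.]), array([ 49., 115.]), 42.0)
(array([443.,  14.]), array([-742.,  140.]), array([ 57., 243.]), 9.9)
wrist [295. 192.] [636.2 -76.7] [80. 96.] long dir 65.1
wrist [277. 143.] [621.7 -12.6] [70. 80.] long dir 171.9
wrist [276.  70.] [632.   84.4] [ 82. 118.] long dir 84.2
wrist [553. 135.] [1108.6  -43.6] [ 72. 526.] long dir 90.5
```

View pics/x5v.png

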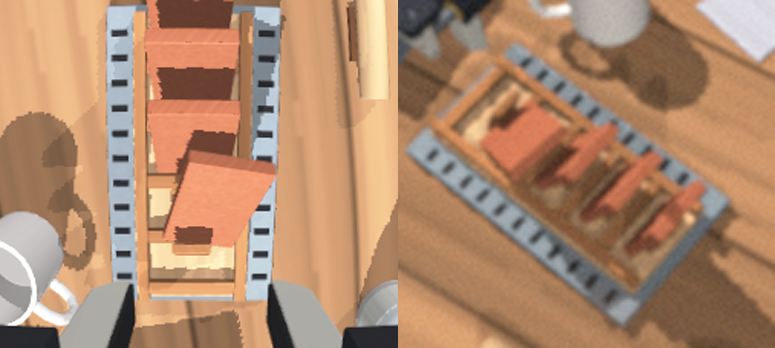

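The last picture shows tile3 (wrist crop, about (165–275, 150–245)) lying askew on the −48 slot's post, with its +y end raised. The three others stand properly. I'll triangulate its corners.

```bash
python3 - <<'E'
from h import *
W=np.array([[275.5,158],[329.7,169.8],[256.5,216.9],[303.6,220.8]])
S=np.array([[218.3,243.1],[207.9,262],[200.7,233.8],[189,249]])
def rk(p): d=p-np.array([615,-35]); return np.array([d[0]*.991-d[1]*.134, d[0]*.134+d[1]*.991])
P=[]
for w,s,n in zip(W,S,['-x+y','+x+y','-x-y','+x-y']):
    q,e=tri(w,s,'wrist','scene'); q=q*1000;P.append(q);print(n,q.round(1),'gap %.1f'%(e*1e3),'rack',rk(q[:2]).round(1))
P=np.array(P)
for i,j in((0,1),(2,3),(0,2),(1,3)): print(i,j,np.linalg.norm(P[i]-P[j]).round(1))
# contour corners in wrist and scene
for f,bx in(('pics/x5.png',(245,145,100,85)),('pics/x5s.png',(180,225,45,45))):
    im=cv2.imread(f);h=cv2.cvtColor(im,cv2.COLOR_BGR2HSV);k=(((h[...,0]<11)|(h[...,0]>175))&(h[...,1]>120)&(h[...,2]>60)).astype(np.uint8)
    x,y,w,g=bx; z=np.zeros_like(k);z[y:y+g,x:x+w]=k[y:y+g,x:x+w]
    for c in cv2.findContours(z,0,1)[0]:
        if cv2.contourArea(c)>150: print(f,cv2.approxPolyDP(c,2.5,True)[:,0].tolist())
E
```

```text
-x+y [617.2 -11.9 133.2] gap 4.2 rack [-1.  23.1]
+x+y [665.4 -25.7 102.8] gap 15.9 rack [48.7 16. ]
-x-y [582.5 -98.7  42. ] gap 15.0 rack [-23.7 -67.5]
+x-y [ 637.7 -106.1   39.8] gap 1.1 rack [ 32.  -67.4]
0 1 58.6
2 3 55.7
0 2 130.6
1 3 105.8
pics/x5.png [[248, 145], [253, 173], [268, 173], [256, 215], [303, 219], [326, 181], [328, 167], [302, 162], [304, 145]]
pics/x5s.png [[224, 245], [207, 261], [209, 264], [220, 263], [224, 258]]
pics/x5s.png [[209, 236], [204, 235], [189, 248], [199, 261], [218, 245]]
```

```bash
python3 - <<'E'
from h import *
go((633,-37.5,200,71),(633,-37.5,111,71))
E
```

```text
t 31.5 at [615.8 -50.2 293. ] psi 82.4 open 63.4 F [-0.3  0.1 -0.5] q6 -0.03
[633.  -37.5 200.   71. ] -> 15 15 93 0.2  rows 2
[633.  -37.5 111.   71. ] -> 0 0 89 -0.0  rows 2
```

arm_command(increments="0 15 15 0 0.2;0 15 15 0 0.2;0 15 15 40 0.2;0 15 15 80 0.2;0 15 15 93 0.2", grip_force=10)

```text
t: 32.0
tool_pos: [0.6294, -0.0369, 0.194]
orientation: [-2.552, -1.819, 0.013]
force: [-1.3, 0.3, -0.2]
opening: 0.0927
gripper_force: 0.0
```

arm_command(increments="0 0 0 0 0;0 0 0 20 0;0 0 0 40 0;0 0 0 50 0;0 0 0 50 0")

```text
t: 32.5
tool_pos: [0.6328, -0.0374, 0.1513]
orientation: [-2.557, -1.823, 0.002]
force: [-0.3, -0.7, -0.4]
opening: 0.0931
gripper_force: 0.0
```

```bash
python3 - <<'E'
from h import *
im=robot.read_camera('wrist');cv2.imwrite('pics/x6.png',im)
h=cv2.cvtColor(im,cv2.COLOR_BGR2HSV);k=(((h[...,0]<11)|(h[...,0]>175))&(h[...,1]>120)&(h[...,2]>60)).astype(np.uint8)
for r in range(170,305,8):
    c=np.nonzero(k[r,150:420])[0]+150; print(r,(c.min(),c.max(),len(c)) if len(c) else 0, end='; ')
go((633,-37.5,111,71))
# expected rows of grip point
s,p,a=pose();M=R.from_rotvec(s['orientation']).as_matrix()
e,d=tool_rays([[280,r] for r in range(180,300,10)]);d/=d[:,2:]
for z in(45,55,65): print(z,[(r,int((e+v*(z-e[2]))[0])) for r,v in zip(range(180,300,10),d)])
E
```

```text
170 (np.int64(215), np.int64(292), 78); 178 (np.int64(185), np.int64(294), 107); 186 (np.int64(186), np.int64(295), 107); 194 (np.int64(186), np.int64(296), 111); 202 (np.int64(195), np.int64(297), 103); 210 (np.int64(205), np.int64(298), 94); 218 (np.int64(216), np.int64(344), 112); 226 (np.int64(227), np.int64(346), 120); 234 (np.int64(245), np.int64(347), 103); 242 (np.int64(245), np.int64(342), 98); 250 (np.int64(246), np.int64(338), 93); 258 (np.int64(246), np.int64(333), 88); 266 (np.int64(247), np.int64(328), 82); 274 (np.int64(248), np.int64(323), 76); 282 (np.int64(248), np.int64(318), 71); 290 (np.int64(249), np.int64(285), 37); 298 0; t 32.5 at [633.4 -37.5 152.4] psi 71.0 open 93.3 F [ 0.7 -0.5  0.7] q6 0.19
[633.  -37.5 111.   71. ] -> 0 0 41 -0.0  rows 1
45 [(180, 40), (190, 34), (200, 28), (210, 22), (220, 16), (230, 10), (240, 3), (250, -3), (260, -10), (270, -17), (280, -24), (290, -31)]
55 [(180, 38), (190, 32), (200, 26), (210, 19), (220, 13), (230, 6), (240, 0), (250, -7), (260, -14), (270, -22), (280, -29), (290, -37)]
65 [(180, 36), (190, 30), (200, 23), (210, 16), (220, 9), (230, 2), (240, -4), (250, -11), (260, -19), (270, -27), (280, -35), (290, -43)]
```

arm_command(increments="0 0 8 0 0.08;0 0 8 0 0.08;0 0 8 20 0.08;0 0 8 40 0.08;0 0 8 40 0.08")

```text
t: 33.05
tool_pos: [0.6392, -0.0398, 0.1096]
orientation: [-2.625, -1.721, 0.005]
force: [-0.5, -0.4, -1.4]
opening: 0.093
gripper_force: 0.0
```

arm_command(increments="0.6 0 0 0 0;0.6 0 0 0 0;0.6 0 0 0 0;0.6 0 0 0 0;0.6 0 0 0 0", grip_force=10)

```text
t: 33.55
tool_pos: [0.6411, -0.0399, 0.1123]
orientation: [2.628, 1.72, 0.001]
force: [0.1, 1.1, 1.0]
opening: 0.0603
gripper_force: 10.0
```

Gripped (60 mm). I'll firm up the grip and lift straight.

arm_command(increments="0.6 0 0 0 0;0.6 0 0 -10 0;0.6 0 0 -30 0;0.6 0 0 -60 0;0.6 0 0 -90 0", grip_force=25)

```text
t: 34.05
tool_pos: [0.6401, -0.04, 0.2022]
orientation: [-2.628, -1.719, 0.002]
force: [0.6, -0.2, -1.2]
opening: 0.0601
gripper_force: 25.0
```

arm_command(increments="0.6 0 0 -50 0;0.6 0 0 -70 0;0.6 0 0 -70 0")

```text
t: 34.35
tool_pos: [0.6428, -0.0404, 0.2776]
orientation: [2.624, 1.717, 0.01]
force: [0.1, 0.5, -1.7]
opening: 0.0599
gripper_force: 25.0
```

```bash
python3 - <<'E'
from h import *
im=robot.read_camera('wrist');cv2.imwrite('pics/x7.png',im)
h=cv2.cvtColor(im,cv2.COLOR_BGR2HSV);k=(((h[...,0]<11)|(h[...,0]>175))&(h[...,1]>120)&(h[...,2]>60)).astype(np.uint8)
for r in range(200,320,6):
    c=np.nonzero(k[r,190:370])[0]+190; print(r,(int(c.min()),int(c.max()),len(c),int(h[r,281,2])) if len(c) else 0, end='; ')
go((450,200,270,90))
tp=robot.read_camera('top'); print(*[r for r in tiles('top',tp)],sep='\n')
E
```

```text
200 0; 206 0; 212 0; 218 0; 224 0; 230 0; 236 0; 242 (323, 342, 20, 223); 248 (293, 343, 51, 252); 254 (262, 345, 84, 207); 260 (230, 346, 117, 215); 266 (216, 341, 125, 218); 272 (216, 335, 120, 213); 278 (217, 329, 113, 240); 284 (218, 323, 104, 241); 290 (225, 312, 88, 239); 296 (234, 284, 51, 231); 302 (243, 250, 8, 151); 308 0; 314 0; t 34.4 at [641.7 -40.2 274.2] psi 66.4 open 59.9 F [ 0.1 -0.2 -1.7] q6 0.27
[450. 200. 270.  90.] -> 72 -136 2 -0.21  rows 4
[450. 200. 270.  90.] -> 98 -118 2 -0.2  rows 4
```

arm_command(increments="0.6 72 -136 2 -0.21;0.6 72 -136 2 -0.21;0.6 72 -136 2 -0.21;0.6 72 -136 2 -0.21;0.6 72 -136 2 -0.21")

```text
t: 34.95
tool_pos: [0.5434, 0.0813, 0.2675]
orientation: [-2.43, -1.988, 0.004]
force: [0.6, -0.7, -0.1]
opening: 0.0602
gripper_force: 25.0
```

arm_command(increments="0.6 98 -118 50 -0.2;0.6 98 -118 50 -0.2;0.6 98 -118 50 -0.2;0.6 98 -118 50 -0.2;0.6 98 -118 50 -0.2")

```text
t: 35.45
tool_pos: [0.4483, 0.2001, 0.218]
orientation: [-2.221, -2.22, 0.004]
force: [-0.2, 0.4, -0.1]
opening: 0.0604
gripper_force: 25.0
```

arm_command(increments="0.6 0 0 0 0;0.6 0 0 40 0;0.6 0 0 80 0;0.6 0 0 115 0;0.6 0 0 115 0")

```text
t: 35.95
tool_pos: [0.4468, 0.1973, 0.0998]
orientation: [-2.224, -2.214, 0.013]
force: [-1.0, -0.9, -1.3]
opening: 0.0597
gripper_force: 25.0
```

arm_command(increments="0.6 0 0 4 0;0.6 0 0 10 0;0.6 0 0 16 0;0.6 0 0 22 0;0.6 0 0 28 0", grip_force=4)

```text
t: 36.45
tool_pos: [0.4501, 0.2007, 0.0775]
orientation: [2.223, 2.219, 0.004]
force: [0.2, 2.2, 2.3]
opening: 0.0609
gripper_force: 4.0
```

arm_command(increments="0.6 0 0 6 0;0.6 0 0 12 0;0.6 0 0 18 0;0.6 0 0 24 0;0.6 0 0 30 0")

```text
t: 36.95
tool_pos: [0.4488, 0.2, 0.0459]
orientation: [-2.224, -2.219, 0.001]
force: [-0.6, 0.1, 0.3]
opening: 0.0607
gripper_force: 4.0
```

arm_command(increments="0.6 0 0 4 0;0.6 0 0 8 0;0.6 0 0 12 0;0.6 0 0 12 0")

```text
t: 37.35
tool_pos: [0.4487, 0.1999, 0.034]
orientation: [-2.223, -2.219, 0.001]
force: [0.6, -0.5, -0.1]
opening: 0.0607
gripper_force: 4.0
```

arm_command(increments="0 0 0 0 0;0 0 0 0 0;0 0 0 0 0;0 0 0 -60 0;0 0 0 -110 0")

```text
t: 37.85
tool_pos: [0.4473, 0.1995, 0.1341]
orientation: [-2.222, -2.218, 0.007]
force: [1.2, 0.0, 0.4]
opening: 0.092
gripper_force: 0.0
```

arm_command(increments="0 0 0 0 0;0 0 0 0 0")

```text
t: 38.05
tool_pos: [0.4505, 0.2006, 0.1367]
orientation: [2.222, 2.218, 0.006]
force: [0.3, -0.1, -0.8]
opening: 0.0926
gripper_force: 0.0
```

```bash
python3 - <<'E'
from h import *
wtiles(); wtiles(); s,p,a=pose();print(p,a)
print(*[r for r in tiles('scene',robot.read_camera('scene'),amin=120) if r[2][0]<90],sep='\n')
E
```

```text
wrist [278. 235.] [447.1 172.8] [ 59. 109.] long dir 91.3
wrist [362. 122.] [517.4 276. ] [ 9. 93.] long dir 18.5
wrist [280. 235.] [447.9 172.7] [ 60. 110.] long dir 91.2
wrist [364. 121.] [518.  276.1] [ 9. 93.] long dir 18.5
[448.39127012 199.86211723 133.60521675] 89.88624482072561
(array([254., 273.]), array([599.,  70.]), array([22., 71.]), 176.2)
(array([239., 262.]), array([593.,  19.]), array([23., 71.]), 173.6)
(array([221., 254.]), array([597., -35.]), array([32., 89.]), 168.6)
(array([315., 250.]), array([451., 172.]), array([ 63., 110.]), 92.5)
(array([230.,  17.]), array([-290., -594.]), array([ 74., 132.]), 30.6)
(array([443.,  14.]), array([-743.,  140.]), array([ 51., 242.]), 7.5)
```

arm_command(increments="0 15 -3 40 -0.02;0 15 -3 80 -0.02;0 15 -3 98 -0.02;0 15 -3 106 -0.02;0 15 -3 106 -0.02")

```text
t: 38.7
tool_pos: [0.4451, 0.2145, 0.0271]
orientation: [-2.201, -2.241, 0.004]
force: [0.6, 0.5, -0.2]
opening: 0.0919
gripper_force: 0.0
```

arm_command(increments="0.6 0 0 0 0;0.6 0 0 0 0;0.6 0 0 0 0;0.6 0 0 0 0;0.6 0 0 0 0", grip_force=5)

```text
t: 39.2
tool_pos: [0.4463, 0.2152, 0.0289]
orientation: [2.201, 2.241, 0.001]
force: [-0.1, -0.5, 0.2]
opening: 0.0597
gripper_force: 5.0
```

arm_command(increments="0.6 0 0 -8 0;0.6 0 0 -16 0;0.6 0 0 -24 0;0.6 0 0 -32 0;0.6 0 0 -40 0")

```text
t: 39.7
tool_pos: [0.4463, 0.2152, 0.0697]
orientation: [2.201, 2.241, 0.001]
force: [0.6, -0.6, -1.3]
opening: 0.0597
gripper_force: 5.0
```

arm_command(increments="0.6 0 0 -8 0;0.6 0 0 -16 0;0.6 0 0 -24 0;0.6 0 0 -32 0;0.6 0 0 -40 0")

```text
t: 40.2
tool_pos: [0.446, 0.2151, 0.1093]
orientation: [-2.201, -2.241, 0.0]
force: [0.3, -0.6, -1.7]
opening: 0.0601
gripper_force: 5.0
```

arm_command(increments="0.6 0 0 -4 0;0.6 0 0 -8 0;0.6 0 0 -12 0;0.6 0 0 -15 0;0.6 0 0 -15 0")

```text
t: 40.7
tool_pos: [0.4463, 0.2152, 0.124]
orientation: [2.201, 2.241, 0.001]
force: [-0.1, -0.5, -1.6]
opening: 0.0602
gripper_force: 5.0
```

```bash
python3 - <<'E'
from h import *
held2()
E
```

```text
t 40.7 [446.3 215.2 124. ] psi 91.0 F [-0.1 -0.5 -1.6] open 60.2 back rows front 240 back 261 low 265 wlow 72 U [ 3.8 14. ] L [-46. 112.] tilt(bottom to -x +) 27.0 centre col 281.0
```

arm_command(increments="0.6 0 0 9 0;0.6 0 0 9 0;0.6 0 0 9 0;0.6 0 0 9 0;0.6 0 0 9 0", grip_force=3)

```text
t: 41.25
tool_pos: [0.4459, 0.215, 0.1144]
orientation: [-2.201, -2.241, 0.001]
force: [-0.2, -0.4, -1.5]
opening: 0.0599
gripper_force: 3.0
```

```bash
python3 - <<'E'
from h import *
held2()
E
```

```text
t 41.2 [445.9 215.  114.4] psi 91.0 F [-0.2 -0.4 -1.5] open 59.9 back rows front 239 back 260 low 261 wlow 82 U [ 4.4 14. ] L [-42.6 113. ] tilt(bottom to -x +) 25.4 centre col 281.0
```

arm_command(increments="0.6 0 0 -12 0;0.6 0 0 0 0;0.6 0 0 -12 0;0.6 0 0 0 0;0.6 0 0 0 0", grip_force=3)

```text
t: 41.8
tool_pos: [0.4463, 0.2151, 0.114]
orientation: [2.201, 2.241, 0.001]
force: [0.4, 0.6, 0.2]
opening: 0.06
gripper_force: 3.0
```

```bash
python3 - <<'E'
from h import *
held2()
E
```

```text
t 41.8 [446.3 215.1 114. ] psi 91.0 F [0.4 0.6 0.2] open 60.0 front rows front 243 back 265 low 216 wlow 71 U [14. 14.] L [ -4.9 122. ] tilt(bottom to -x +) 10.0 centre col 280.0
```

arm_command(increments="0.6 0 0 0 0;0.6 0 0 0 0;0.6 0 0 -20 0;0.6 0 0 -50 0;0.6 0 0 -90 0", grip_force=20)

```text
t: 42.35
tool_pos: [0.4443, 0.2145, 0.2033]
orientation: [-2.2, -2.24, 0.007]
force: [1.4, 0.2, -1.0]
opening: 0.0599
gripper_force: 19.9
```

arm_command(increments="0.6 0 0 -40 0;0.6 0 0 -70 0;0.6 0 0 -70 0")

```text
t: 42.65
tool_pos: [0.4481, 0.2159, 0.2801]
orientation: [2.199, 2.239, 0.012]
force: [0.7, -0.5, -0.9]
opening: 0.0595
gripper_force: 19.9
```

```bash
python3 - <<'E'
from h import *
held2(); go((606,-118,275,82.3))
E
```

```text
t 42.6 [448.1 215.9 280.1] psi 91.0 F [ 0.7 -0.5 -0.9] open 59.5 front rows front 243 back 265 low 216 wlow 71 U [14. 14.] L [ -4.9 122. ] tilt(bottom to -x +) 10.0 centre col 280.0
t 42.7 at [447.1 215.5 277. ] psi 91.0 open 59.5 F [-0.4 -0.3 -1.7] q6 0.33
[ 606.  -118.   275.    82.3] -> -168 76 1 0.08  rows 4
[ 606.  -118.   275.    82.3] -> -162 90 1 0.07  rows 4
```

arm_command(increments="0.6 -20 9 0 0;0.6 -55 25 0 0.02;0.6 -92 42 0 0.04;0.6 -130 59 0 0.06;0.6 -168 76 0 0.08")

```text
t: 43.2
tool_pos: [0.5245, 0.0471, 0.2721]
orientation: [-2.288, -2.149, 0.004]
force: [0.8, -0.4, -1.6]
opening: 0.0599
gripper_force: 19.9
```

arm_command(increments="0.6 -40 22 0 0.02;0.6 -80 44 0 0.04;0.6 -115 64 0 0.06;0.6 -145 80 0 0.07;0.6 -162 90 0 0.07")

```text
t: 43.7
tool_pos: [0.6043, -0.1213, 0.2713]
orientation: [-2.363, -2.065, 0.004]
force: [-0.0, 0.0, -1.8]
opening: 0.06
gripper_force: 19.9
```

arm_command(increments="0.6 0 0 0 0;0.6 0 0 20 0;0.6 0 0 45 0;0.6 0 0 60 0;0.6 0 0 60 0")

```text
t: 44.2
tool_pos: [0.6025, -0.1174, 0.2102]
orientation: [-2.358, -2.067, 0.006]
force: [0.5, -0.5, -1.7]
opening: 0.0602
gripper_force: 19.9
```

```bash
python3 - <<'E'
from h import *
held2('pics/x8.png')
s,p,a=pose();print(p,'rack',(p[0]-615)*.991-(p[1]+35)*.134,(p[0]-615)*.134+(p[1]+35)*.991)
E
```

```text
t 44.2 [ 602.5 -117.4  210.2] psi 82.5 F [ 0.5 -0.5 -1.7] open 60.2 front rows front 243 back 265 low 216 wlow 72 U [14. 14.] L [ -4.9 122. ] tilt(bottom to -x +) 10.0 centre col 280.0
[ 603.52731171 -117.79496991  212.55066506] rack -0.27490813004626524 -83.58715541261172
```

arm_command(increments="0.6 -2 2 0 0;0.6 -2 2 20 0;0.6 -2 2 36 0;0.6 -2 2 48 0;0.6 -2 2 52 0")

```text
t: 44.75
tool_pos: [0.6057, -0.1208, 0.1608]
orientation: [-2.361, -2.069, 0.002]
force: [0.1, -1.0, -1.8]
opening: 0.0597
gripper_force: 19.9
```

```bash
python3 - <<'E'
from h import *
held2()
s,p,a=pose();print(p,'rack',(p[0]-615)*.991-(p[1]+35)*.134,(p[0]-615)*.134+(p[1]+35)*.991)
E
```

```text
t 44.8 [ 605.7 -120.8  160.8] psi 82.4 F [ 0.1 -1.  -1.8] open 59.7 back rows front 116 back 419 low 419 wlow 559 U [-128.8   14. ] L [-216.3   80. ] tilt(bottom to -x +) 53.0 centre col 279.5
[ 605.77289575 -120.78881053  160.85078122] rack 2.3516403013885157 -86.25314320104394
```

arm_command(increments="0.6 0 0 4 0;0.6 0 0 8 0;0.6 0 0 11 0;0.6 0 0 13 0;0.6 0 0 13 0", grip_force=5)

```text
t: 45.3
tool_pos: [0.6065, -0.121, 0.1494]
orientation: [-2.363, -2.07, 0.0]
force: [-0.4, -0.5, -0.8]
opening: 0.0602
gripper_force: 5.0
```

arm_command(increments="0.6 5 0 1 0;0.6 10 0 2 0;0.6 15 0 4 0;0.6 20 0 5 0;0.6 22 0 6 0")

```text
t: 45.8
tool_pos: [0.6096, -0.0984, 0.1435]
orientation: [-2.362, -2.071, -0.0]
force: [-0.3, -0.8, -0.9]
opening: 0.06
gripper_force: 5.0
```

```bash
python3 - <<'E'
from h import *
s,p,a=pose();print(s['t'],p,s['force'].round(1),s['opening']);im=robot.read_camera('wrist');h=cv2.cvtColor(im,cv2.COLOR_BGR2HSV);k=(((h[...,0]<11)|(h[...,0]>175))&(h[...,1]>130)&(h[...,2]>60)).astype(np.uint8)
for r in range(200,290,5):
    c=np.nonzero(k[r,200:360])[0]+200; print(r,(int(c.min()),int(c.max()),len(c),h[r,281].tolist()) if len(c) else 0, end='; ')
E
```

```text
45.8 [609.60883808 -98.4302701  143.54566536] [-0.3 -0.8 -0.9] 0.060039508010996695
200 0; 205 0; 210 0; 215 0; 220 0; 225 0; 230 0; 235 (257, 321, 56, [8, 134, 105]); 240 (228, 338, 111, [8, 135, 144]); 245 (222, 339, 109, [10, 131, 245]); 250 (222, 339, 82, [10, 128, 247]); 255 (221, 340, 96, [10, 132, 246]); 260 (222, 340, 65, [10, 132, 244]); 265 0; 270 0; 275 0; 280 0; 285 0;
```

arm_command(increments="0.6 0 0 3 0;0.6 2 0 4 0;0.6 2 0 4 0")

```text
t: 46.15
tool_pos: [0.6096, -0.0973, 0.1393]
orientation: [-2.363, -2.07, 0.001]
force: [1.0, -1.0, -1.4]
opening: 0.0596
gripper_force: 5.0
```

arm_command(increments="0.2 0 0 0 0;0.2 0 0 0 0;0.2 0 0 0 0;0.2 0 0 -30 0;0.2 0 0 -75 0")

```text
t: 46.65
tool_pos: [0.6075, -0.0967, 0.2116]
orientation: [-2.359, -2.066, 0.006]
force: [0.2, 0.5, -0.3]
opening: 0.0739
gripper_force: 0.0
```

arm_command(increments="0.2 0 0 -45 0;0.2 0 0 -45 0;0.2 0 0 -45 0")

```text
t: 46.95
tool_pos: [0.6108, -0.0975, 0.2618]
orientation: [2.361, 2.068, 0.004]
force: [0.8, -0.2, -0.2]
opening: 0.0746
gripper_force: 0.0
```

```bash
python3 - <<'E'
from h import *
im=robot.read_camera('wrist');cv2.imwrite('pics/x9.png',im)
h=cv2.cvtColor(im,cv2.COLOR_BGR2HSV);k=(((h[...,0]<11)|(h[...,0]>175))&(h[...,1]>120)&(h[...,2]>60)).astype(np.uint8)
for c in cv2.findContours(k,0,1)[0]:
    if cv2.contourArea(c)>300: x,y,w,g=cv2.boundingRect(c); print((x,y,w,g),cv2.approxPolyDP(c,3,True)[:,0].tolist(),(cast('wrist',[[x,y],[x+w,y]],.13)*1000).round().tolist())
print(*[r for r in tiles('scene',robot.read_camera('scene'),amin=80) if r[2][0]<90],sep='\n')
go((548,-324,275,40))
E
```

```text
(246, 188, 70, 23) [[246, 190], [246, 199], [256, 210], [305, 210], [315, 199], [313, 188]] [[583.0, -76.0, 130.0], [642.0, -84.0, 130.0]]
(541, 0, 19, 279) [[541, 0], [551, 56], [556, 122], [554, 193], [543, 267], [559, 278], [559, 0]] [[918.0, 97.0, 130.0], [954.0, 104.0, 130.0]]
(243, 0, 73, 139) [[245, 0], [247, 19], [243, 29], [250, 68], [245, 74], [255, 137], [305, 137], [315, 88], [315, 73], [307, 71], [314, 33], [313, 22], [307, 20], [310, 0]] [[602.0, 86.0, 130.0], [663.0, 78.0, 130.0]]
(array([254., 274.]), array([601.,  72.]), array([18., 76.]), 170.7)
(array([239., 262.]), array([596.,  19.]), array([23., 77.]), 174.9)
(array([222., 253.]), array([593., -35.]), array([28., 79.]), 177.5)
(array([195., 229.]), array([ 571., -143.]), array([18., 70.]), 169.9)
(array([544., 134.]), array([-291.,  624.]), array([ 76., 107.]), 88.1)
(array([453.,  99.]), array([-295.,  320.]), array([ 72., 104.]), 108.5)
(array([416.,  88.]), array([-287.,  198.]), array([ 68., 100.]), 175.8)
(array([536.,  56.]), array([-677.,  522.]), array([43., 85.]), 139.2)
(array([300.,  43.]), array([-295., -278.]), array([ 56., 117.]), 44.7)
(array([503.,   6.]), array([-923.,  330.]), array([ 52., 150.]), 175.6)
(array([442.,  15.]), array([-743.,  137.]), array([ 62., 240.]), 9.8)
t 47.0 at [609.2 -97.1 258.2] psi 82.4 open 74.0 F [-0.4 -0.6  0.4] q6 -0.11
[ 548. -324.  275.   40.] -> -117 -15 -8 0.37  rows 3
[ 548. -324.  275.   40.] -> -114 27 -9 0.37  rows 3
```

Four tiles now stand in slots +96, +48, 0 and −96, with matching blob shapes and spacing. Next is the dial: I'll hover above it and measure the pointer and tab with the wrist camera.

```bash
python3 - <<'E'
from h import *
go((549.5,-323,240,166.6))
E
```

```text
t 47.0 at [609.2 -97.1 258.2] psi 82.4 open 74.0 F [-0.4 -0.6  0.4] q6 -0.11
[ 549.5 -323.   240.   166.6] -> -77 -10 6 -0.49  rows 4
[ 549.5 -323.   240.   166.6] -> -64 -45 6 -0.49  rows 4
[ 549.5 -323.   240.   166.6] -> -35 -70 6 -0.49  rows 4
```

arm_command(increments="0 -77 -10 0 -0.49;0 -77 -10 0 -0.49;0 -77 -10 0 -0.49;0 -77 -10 0 -0.49")

```text
t: 47.45
tool_pos: [0.5883, -0.1731, 0.2569]
orientation: [-1.783, -2.581, 0.002]
force: [0.0, 0.3, -0.4]
opening: 0.0926
gripper_force: 0.0
```

arm_command(increments="0 -64 -45 6 -0.49;0 -64 -45 6 -0.49;0 -64 -45 6 -0.49;0 -64 -45 6 -0.49")

```text
t: 47.85
tool_pos: [0.5685, -0.2486, 0.2507]
orientation: [-1.104, -2.936, -0.001]
force: [0.1, 0.0, 0.7]
opening: 0.0929
gripper_force: 0.0
```

arm_command(increments="0 -35 -70 6 -0.49;0 -35 -70 6 -0.49;0 -35 -70 6 -0.49;0 -35 -70 6 -0.49;0 -35 -70 6 -0.49")

```text
t: 48.35
tool_pos: [0.5489, -0.3234, 0.245]
orientation: [-0.365, -3.117, -0.003]
force: [1.1, 0.2, -0.8]
opening: 0.093
gripper_force: 0.0
```

```bash
cat >> h.py <<'E'
def dial(n='wrist',save=None):
    m=robot.camera_model(n); im=robot.read_camera(n)
    if save: cv2.imwrite(save,im)
    h=cv2.cvtColor(im,cv2.COLOR_BGR2HSV)
    # project pixels to scale plane and select near nominal axis
    yy,xx=np.mgrid[0:420,0:560]; px=np.c_[xx.ravel(),yy.ravel()]
    w=cast(n,px,.0555,m)[:,:2].reshape(420,560,2)*1000; r=np.hypot(w[...,0]-549.5,w[...,1]+323)
    H,S,V=[h[...,i].astype(int) for i in range(3)]
    white=(S<45)&(V>120)&(r<62)
    p=w[white]; hull=cv2.convexHull(p.astype(np.float32)); c,rad=cv2.minEnclosingCircle(hull); e=cv2.fitEllipse(hull)
    print('scale circle',np.round(c,1),round(rad,1),'ellipse',np.round(e[0],1),np.round(e[1],1))
    tab=(S>130)&(H>14)&(H<32)&(V>110)&(r>38)&(r<72)
    wt=cast(n,px,.061,m)[:,:2].reshape(420,560,2)*1000
    if tab.sum()>5:
        t=wt[tab]; print('tab n',tab.sum(),'mean',t.mean(0).round(1)); 
    return im,w,h,r
E
python3 - <<'E'
from h import *
im,w,h,r=dial(save='pics/d1.png')
s,p,a=pose();print(p.round(1),a)
V=h[...,2];S=h[...,1]
k=(V<60)&(r>36)&(r<49)
print('dark ring n',k.sum()); 
ang=np.degrees(np.arctan2(w[...,1]+323,w[...,0]-549.5))[k]%360
print(np.histogram(ang,bins=np.arange(0,361,10)))
E
```

```text
scale circle [ 549.5 -323. ] 62.0 ellipse [ 549.5 -323. ] [123.8 123.8]
tab n 17 mean [ 602.7 -335. ]
[ 549.2 -323.2  245.5] 166.57037604622596
dark ring n 111
(array([ 0,  0,  0,  0,  0,  0,  0,  0,  0,  0,  0,  0,  0,  0,  0,  2, 22,
        0,  1,  0,  0,  0,  0,  0,  0,  0,  0,  0,  1,  0,  0,  0,  0,  5,
       40, 40]), array([  0,  10,  20,  30,  40,  50,  60,  70,  80,  90, 100, 110, 120,
       130, 140, 150, 160, 170, 180, 190, 200, 210, 220, 230, 240, 250,
       260, 270, 280, 290, 300, 310, 320, 330, 340, 350, 360]))
```

```bash
cat >> h.py <<'E'
def dial2(n='wrist',ax=None,lim=(140,200)):
    im,w,h,r=dial(n); V=h[...,2];S=h[...,1]
    for th in(195,210,225):
        k=(V>th)&(S<40)&(r<62); 
        if k.sum()<50: continue
        hull=cv2.convexHull(w[k].astype(np.float32)); c,rad=cv2.minEnclosingCircle(hull); print(th,'circle',np.round(c,1),round(rad,1))
    c=np.array(ax)
    d=w-c; rr=np.hypot(d[...,0],d[...,1]); an=np.degrees(np.arctan2(d[...,1],d[...,0]))%360
    k=(V<80)&(rr>36)&(rr<48)&(an>lim[0])&(an<lim[1]); print('pointer n',k.sum(),'ang %.1f'%an[k].mean(),'rmax %.1f'%rr[k].max())
    q=(S>120)&(h[...,0]>13)&(h[...,0]<33)&(V>100)&(rr>38)&(rr<72); print('tab n',q.sum(),'ang(z55) %.1f'%((an[q]+180)%360-180).mean(),'r %.1f..%.1f'%(rr[q].min(),rr[q].max()))
E
python3 - <<'E'
from h import *
dial2(ax=(549.5,-323))
dial2('top',ax=(549.5,-323)) if 0 else None
im=cv2.imread('pics/d1.png')
import math
m=robot.camera_model('wrist')
# outline of scale along radial directions: brightness jump
yy=None
g=cv2.cvtColor(im,cv2.COLOR_BGR2GRAY)
E
```

```text
scale circle [ 549.5 -323. ] 62.0 ellipse [ 549.5 -323. ] [123.8 123.8]
tab n 14 mean [ 602.7 -334.7]
195 circle [ 549.5 -323. ] 62.0
210 circle [ 549.5 -323. ] 62.0
225 circle [ 549.5 -323. ] 62.0
pointer n 35 ang 162.8 rmax 42.8
tab n 70 ang(z55) -13.9 r 52.9..69.6
```

arm_command(increments="0.5 0 0 40 0.03;0.5 0 0 80 0.03;0.5 0 0 115 0.03;0.5 0 0 140 0.03;0.5 0 0 149 0.03", grip_force=25)

```text
t: 48.95
tool_pos: [0.5478, -0.3217, 0.0942]
orientation: [-0.412, -3.109, -0.005]
force: [-0.0, 0.7, 0.1]
opening: 0.0576
gripper_force: 0.0
```

arm_command(increments="1 0 0 0 0;1 0 0 0 0;1 0 0 0 0;1 0 0 0 0;1 0 0 0 0")

```text
t: 49.45
tool_pos: [0.5506, -0.324, 0.0999]
orientation: [0.412, 3.113, -0.001]
force: [0.5, -0.2, 0.2]
opening: 0.0179
gripper_force: 0.1
```

```bash
python3 - <<'E'
from h import *
s,p,a=pose();print(p.round(1),a,s['opening'],s['force'],s['wrist_torque'],s['q'][5])
E
```

```text
[ 550.6 -324.    99.9] 164.93478040365756 0.01793494280200801 [ 0.51901187 -0.18522905  0.18484927] [ 0.06614644 -0.18818497  0.02885529] -1.9200872483272244
```

arm_command(increments="1 0 0 2 0;1 0 0 2 0;1 0 0 2 0")

```text
t: 49.75
tool_pos: [0.5512, -0.3226, 0.0994]
orientation: [0.41, 3.112, 0.002]
force: [-3.4, 9.9, 14.9]
opening: 0.0137
gripper_force: 25.0
```

arm_command(increments="1 0 0 0 0.14;1 0 0 0 0.28;1 0 0 0 0.42;1 0 0 0 0.56;1 0 0 0 0.7")

```text
t: 50.25
tool_pos: [0.5513, -0.3225, 0.0994]
orientation: [1.461, 2.779, 0.003]
force: [-2.3, 10.0, 15.7]
opening: 0.0137
gripper_force: 25.0
```

arm_command(increments="1 0 0 0 0.14;1 0 0 0 0.28;1 0 0 0 0.42;1 0 0 0 0.56;1 0 0 0 0.7")

```text
t: 50.75
tool_pos: [0.5514, -0.3224, 0.0994]
orientation: [2.326, 2.111, 0.004]
force: [-1.9, 9.6, 14.8]
opening: 0.0139
gripper_force: 25.0
```

```bash
python3 - <<'E'
from h import *
s,p,a=pose();print(p.round(1),a,s['opening'],s['force'],s['wrist_torque'],s['q'][5])
E
```

```text
[ 551.4 -322.4   99.4] 84.44968899271527 0.01385435330874272 [-1.92882539  9.55503969 14.8177139 ] [1.67301096 0.36564654 0.03310377] -0.5144467756578138
```

arm_command(increments="1 0 0 -2 0.14;1 0 0 -2 0.28;1 0 0 -2 0.42;1 0 0 -2 0.56;1 0 0 -2 0.7")

```text
t: 51.25
tool_pos: [0.5515, -0.3224, 0.0995]
orientation: [2.909, 1.185, 0.005]
force: [5.0, 5.8, 2.1]
opening: 0.0141
gripper_force: 25.0
```

arm_command(increments="1 0 0 0 0.14;1 0 0 0 0.28;1 0 0 0 0.42;1 0 0 0 0.56;1 0 0 0 0.66")

```text
t: 51.75
tool_pos: [0.5516, -0.3226, 0.0995]
orientation: [-3.136, -0.179, -0.005]
force: [6.3, 5.2, 0.7]
opening: 0.0141
gripper_force: 25.0
```

```bash
python3 - <<'E'
from h import *
s,p,a=pose();print(p.round(1),a,s['opening'],s['force'],s['wrist_torque'],s['q'][5])
E
```

```text
[ 551.6 -322.6   99.5] 6.530567015643026 0.014143680320742497 [6.26934076 5.21056798 0.67328829] [ 0.86052482 -0.91218213  0.05985249] 0.8453725523660641
```

arm_command(increments="0.5 0 0 0 0;0.5 0 0 0 0;0.5 0 0 0 0;0.5 0 0 -40 0;0.5 0 0 -80 0")

```text
t: 52.25
tool_pos: [0.5485, -0.323, 0.1775]
orientation: [-3.133, -0.188, 0.006]
force: [0.4, -0.5, 0.2]
opening: 0.0452
gripper_force: 0.0
```

arm_command(increments="0 -40 0 -50 0;0 -40 0 -60 0;0 -40 0 -60 0;0 -40 0 -60 0")

```text
t: 52.65
tool_pos: [0.5103, -0.3286, 0.2386]
orientation: [3.136, 0.187, 0.001]
force: [0.3, -0.3, -0.6]
opening: 0.074
gripper_force: 0.0
```

```bash
cat >> h.py <<'E'
def dial3(ax,lo,hi,n='wrist',save=None):
    m=robot.camera_model(n); im=robot.read_camera(n); h=cv2.cvtColor(im,cv2.COLOR_BGR2HSV)
    if save: cv2.imwrite(save,im)
    yy,xx=np.mgrid[0:420,0:560]; px=np.c_[xx.ravel(),yy.ravel()]; out={}
    for nm,z,f in(('pointer',.0565,lambda rr,an:(h[...,2]<75)&(rr>37)&(rr<47.5)),('tab',.061,lambda rr,an:(h[...,1]>110)&(h[...,0]>13)&(h[...,0]<33)&(h[...,2]>90)&(rr>42)&(rr<70))):
        d=cast(n,px,z,m)[:,:2].reshape(420,560,2)*1000-np.array(ax); rr=np.hypot(d[...,0],d[...,1]); an=np.degrees(np.arctan2(d[...,1],d[...,0]))
        k=f(rr,an)&(an>lo)&(an<hi)
        if k.sum(): print(n,nm,k.sum(),'ang %.1f'%an[k].mean(),'sd %.1f'%an[k].std(),'r %.1f..%.1f'%(rr[k].min(),rr[k].max()),'px',np.c_[xx[k],yy[k]].mean(0).round(1),[ (int(r0),round(float(an[k&(rr>=r0)&(rr<r0+3)].mean()),1)) for r0 in range(37,68,3) if (k&(rr>=r0)&(rr<r0+3)).sum()])
        else: print(n,nm,'none')
E
python3 - <<'E'
from h import *
s,p,a=pose();print(p.round(1),a)
dial3((551,-322.7),-60,60,save='pics/d2.png'); dial3((551,-322.7),-60,60,'top')
E
```

```text
[ 510.3 -328.6  238.6] 6.811276653495855
wrist pointer 45 ang 6.8 sd 1.9 r 37.6..45.6 px [280. 112.] [(37, 6.8), (40, 6.8), (43, 6.8)]
wrist tab 107 ang -14.9 sd 1.7 r 49.8..66.8 px [302.4  99.2] [(49, -14.8), (52, -14.6), (55, -15.0), (58, -15.0), (61, -14.9), (64, -15.1)]
top pointer 6 ang -7.8 sd 23.1 r 38.9..44.8 px [412.8 160.5] [(37, -17.7), (40, 2.8), (43, 0.8)]
top tab 18 ang -15.6 sd 2.0 r 47.9..65.0 px [417.2 154.1] [(46, -15.5), (49, -16.3), (52, -15.6), (55, -14.9), (58, -15.6), (61, -16.2), (64, -14.5)]
```

arm_command(increments="0.5 40 0 60 0;0.5 40 0 60 0;0.5 40 0 60 0;0.5 40 0 60 0;0.5 40 0 60 0")

```text
t: 53.25
tool_pos: [0.55, -0.324, 0.1796]
orientation: [3.135, 0.187, 0.001]
force: [0.6, 0.7, -0.2]
opening: 0.0512
gripper_force: 0.0
```

arm_command(increments="0.5 0 0 40 0;0.5 0 0 70 0;0.5 0 0 80 0;0.5 0 0 80 0")

```text
t: 53.65
tool_pos: [0.549, -0.3234, 0.098]
orientation: [-3.135, -0.186, 0.003]
force: [-0.2, 0.2, -0.8]
opening: 0.0464
gripper_force: 0.0
```

arm_command(increments="1 0 0 0 0;1 0 0 0 0;1 0 0 0 0;1 0 0 0 0;1 0 0 0 0")

```text
t: 54.15
tool_pos: [0.5503, -0.3227, 0.0996]
orientation: [-3.135, -0.187, -0.001]
force: [-1.8, 2.4, 2.1]
opening: 0.014
gripper_force: 25.0
```

arm_command(increments="1 0 0 0 0;1 0 0 0 0;1 0 0 0 0")

```text
t: 54.45
tool_pos: [0.5503, -0.3227, 0.0996]
orientation: [-3.135, -0.187, -0.001]
force: [-2.0, 5.7, 5.7]
opening: 0.0138
gripper_force: 25.0
```

arm_command(increments="1 0 0 0 0.12;1 0 0 0 0.24;1 0 0 0 0.34;1 0 0 0 0.38;1 0 0 0 0.38")

```text
t: 54.95
tool_pos: [0.5503, -0.3223, 0.0996]
orientation: [-3.113, 0.41, -0.0]
force: [-2.5, 7.6, 7.9]
opening: 0.0138
gripper_force: 25.0
```

arm_command(increments="0.5 0 0 0 0;0.5 0 0 0 0;0.5 0 0 0 0;0.5 0 0 -40 0;0.5 0 0 -80 0")

```text
t: 55.45
tool_pos: [0.5486, -0.323, 0.1774]
orientation: [-3.113, 0.409, 0.006]
force: [0.3, -1.1, -0.2]
opening: 0.0455
gripper_force: 0.0
```

arm_command(increments="0 -40 0 -50 0;0 -40 0 -60 0;0 -40 0 -60 0;0 -40 0 -60 0")

```text
t: 55.85
tool_pos: [0.5115, -0.3136, 0.2386]
orientation: [3.114, -0.41, 0.001]
force: [0.2, -0.0, 0.0]
opening: 0.0737
gripper_force: 0.0
```

```bash
python3 - <<'E'
from h import *
s,p,a=pose();print(p.round(1),a)
dial3((551,-322.7),-60,60,save='pics/d3.png');dial3((551,-322.7),-60,60)
E
```

```text
[ 511.5 -313.6  238.6] -14.986973911216946
wrist pointer 45 ang -14.0 sd 1.9 r 37.1..45.1 px [279. 113.] [(37, -13.9), (40, -14.0), (43, -14.1)]
wrist tab 105 ang -14.8 sd 1.6 r 49.8..66.6 px [279.5  95.1] [(49, -14.7), (52, -14.8), (55, -14.8), (58, -14.8), (61, -14.8), (64, -14.9)]
wrist pointer 46 ang -13.2 sd 9.9 r 37.2..47.5 px [279.  112.5] [(37, -14.7), (40, -14.7), (43, -14.7), (46, 51.7)]
wrist tab 103 ang -15.2 sd 1.6 r 49.8..66.6 px [280.5  94.1] [(49, -15.1), (52, -15.3), (55, -15.2), (58, -15.2), (61, -15.2), (64, -15.2)]
```

The pointer and tab agree to within about 0.7°. Now the lever: close the fingers, go behind the ball (its −x side) and push towards the dial.

```bash
python3 - <<'E'
from h import *
# verify ball position: bright grey blob in top view
t=robot.read_camera('top'); print(proj('top',[[.383,-.336,.130]]))
go((343,-336,235,3.6),(343,-336,137,3.6))
E
```

```text
[[428.05160175 237.34036824]]
t 56.0 at [ 510.9 -312.8  236.2] psi -15.0 open 86.1 F [-0.6 -0.8 -0.5] q6 1.20
[ 343.  -336.   235.     3.6] -> -156 66 1 -0.32  rows 4
[ 343.  -336.   137.     3.6] -> 0 0 98 -0.0  rows 2
```

arm_command(increments="1 -156 66 0 -0.32;1 -156 66 0 -0.32;1 -156 66 0 -0.32;1 -156 66 0 -0.32;1 -156 66 0 -0.32", grip_force=30)

```text
t: 56.5
tool_pos: [0.3412, -0.3369, 0.2372]
orientation: [-3.139, -0.088, 0.003]
force: [0.9, -0.7, -1.1]
opening: 0.055
gripper_force: 0.0
```

arm_command(increments="1 0 0 0 0;1 0 0 30 0;1 0 0 60 0;1 0 0 90 0;1 0 0 99 0")

```text
t: 57.0
tool_pos: [0.3431, -0.3344, 0.1354]
orientation: [-3.135, -0.094, 0.006]
force: [-0.3, -0.7, -0.8]
opening: 0.015
gripper_force: 0.0
```

```bash
python3 - <<'E'
from h import *
go((343,-336,137,3.6))
E
```

```text
t 57.0 at [ 343.1 -334.4  135.4] psi 3.4 open 15.0 F [-0.3 -0.7 -0.8] q6 0.63
[ 343.  -336.   137.     3.6] -> 0 2 -2 -0.0  rows 1
```

arm_command(increments="1 10 1 0 0;1 18 1 0 0;1 26 1 0 0;1 33 1 0 0;1 40 1 0 0")

```text
t: 57.5
tool_pos: [0.3847, -0.3358, 0.1407]
orientation: [3.139, 0.093, 0.002]
force: [-2.1, 0.2, 1.5]
opening: 0.0004
gripper_force: 0.8
```

arm_command(increments="1 7 0 0 0;1 14 0 0 0;1 21 0 0 0;1 28 0 0 0;1 32 0 0 0")

```text
t: 58.0
tool_pos: [0.4159, -0.3333, 0.1393]
orientation: [-3.14, -0.093, 0.001]
force: [-2.4, 0.1, -0.4]
opening: 0.0004
gripper_force: 0.7
```

```bash
python3 - <<'E'
from h import *
go((411,-331,137,3.6))
s=robot.read_state(); print(s['force'],s['wrist_torque'])
E
```

```text
t 58.0 at [ 415.9 -333.3  139.3] psi 3.4 open 0.4 F [-2.4  0.1 -0.4] q6 0.74
[ 411.  -331.   137.     3.6] -> -5 -3 2 -0.0  rows 1
[-2.357828    0.11571517 -0.38751647] [0.04580053 0.36582972 0.03097501]
```

Still only about 2 N, so I'll keep pushing in small steps until it reaches the stop.

arm_command(increments="1 2 0 0 0;1 4 0 0 0;1 6 0 0 0;1 6 0 0 0")

```text
t: 58.4
tool_pos: [0.4191, -0.3331, 0.1391]
orientation: [-3.139, -0.092, 0.008]
force: [-12.6, 0.4, 5.0]
opening: 0.0005
gripper_force: 6.2
```

arm_command(increments="1 2 0 0 0;1 4 0 0 0;1 4 0 0 0")

```text
t: 58.7
tool_pos: [0.4199, -0.333, 0.139]
orientation: [-3.138, -0.091, 0.019]
force: [-30.3, 0.8, 14.1]
opening: 0.0005
gripper_force: 15.0
```

The force climbed to 30 N, so the lever is at its stop. I'll back off and retreat, then check the end state.

arm_command(increments="1 -15 0 0 0;1 -40 0 0 0;1 -60 0 0 0;1 -60 0 -50 0;1 -60 0 -100 0")

```text
t: 59.2
tool_pos: [0.3638, -0.3351, 0.2386]
orientation: [-3.136, -0.09, 0.004]
force: [1.5, -1.2, 1.4]
opening: 0.0005
gripper_force: 0.0
```

arm_command(increments="0.5 -60 120 -20 0;0.5 -100 180 -20 0;0.5 -130 200 -20 0;0.5 -130 200 -20 0;0.5 -130 200 -20 0")

```text
t: 59.7
tool_pos: [0.2459, -0.546, 0.2601]
orientation: [3.139, 0.091, 0.001]
force: [0.3, 0.1, -0.6]
opening: 0.0359
gripper_force: 0.0
```

```bash
python3 - <<'E'
from h import *
s,p,a=pose();print(s['t'],p,s['force'])
t=robot.read_camera('top');sc=robot.read_camera('scene');cv2.imwrite('pics/e.png',t);cv2.imwrite('pics/es.png',sc)
on=[.4395,-.3297,.130];off=[.382,-.333,.130]
for n,im in(('top',t),('scene',sc)):
    h=cv2.cvtColor(im,cv2.COLOR_BGR2HSV)
    for q in(on,off):
        u,v=proj(n,[q])[0].round().astype(int); print(n,(u,v),'mean bgr of 5x5',im[v-2:v+3,u-2:u+3].reshape(-1,3).mean(0).round())
i0=cv2.imread('pics/top0.png');s0=cv2.imread('pics/scene0.png')
m=lambda im:cv2.absdiff
print('mug diff top',cv2.absdiff(t,i0)[200:236,312:352].mean(),'scene',cv2.absdiff(sc,s0)[175:215,210:250].mean())
print(*[r for r in tiles('scene',sc,amin=80) if r[2][0]<50 and r[0][0]<300],sep='\n')
h=cv2.cvtColor(t,cv2.COLOR_BGR2HSV);k=(((h[...,0]<11)|(h[...,0]>175))&(h[...,1]>130)&(h[...,2]>80)).astype(np.uint8);k[:, :245]=0;k[:,365:]=0
for c in cv2.findContours(k,0,1)[0]:
    if cv2.contourArea(c)>30: print('top tile blob',cv2.boundingRect(c))
dial3((551,-322.7),-60,60,'top')
E
```

```text
59.7 [ 245.85654314 -545.97541888  260.09279996] [ 0.27304677  0.05336394 -0.62104357]
top (np.int64(425), np.int64(215)) mean bgr of 5x5 [155. 146. 147.]
top (np.int64(427), np.int64(238)) mean bgr of 5x5 [38. 36. 35.]
scene (np.int64(162), np.int64(144)) mean bgr of 5x5 [175. 167. 169.]
scene (np.int64(173), np.int64(130)) mean bgr of 5x5 [107. 151. 207.]
mug diff top 11.63888888888889 scene 12.385416666666666
(array([253., 274.]), array([602.,  71.]), array([20., 78.]), 174.2)
(array([239., 264.]), array([597.,  20.]), array([24., 79.]), 177.2)
(array([221., 254.]), array([597., -35.]), array([29., 88.]), 176.7)
(array([193., 231.]), array([ 578., -144.]), array([18., 85.]), 170.7)
top tile blob (324, 138, 15, 31)
top tile blob (284, 135, 22, 30)
top tile blob (266, 133, 21, 31)
top tile blob (248, 131, 20, 31)
top pointer 9 ang -17.8 sd 2.3 r 37.8..47.1 px [416.1 159.6] [(37, -17.1), (40, -17.9), (43, -18.6), (46, -17.7)]
top tab 18 ang -15.6 sd 2.0 r 47.9..65.0 px [417.2 154.1] [(46, -15.5), (49, -16.3), (52, -15.6), (55, -14.9), (58, -15.6), (61, -16.2), (64, -14.5)]
```

```bash
python3 - <<'E'
from h import *
def rk(p): d=p[:2]-np.array([615,-35]); return (d[0]*.134+d[1]*.991)
t=cv2.imread('pics/e.png');h=cv2.cvtColor(t,cv2.COLOR_BGR2HSV);k=(((h[...,0]<11)|(h[...,0]>175))&(h[...,1]>115)&(h[...,2]>60)).astype(np.uint8);k[:, :245]=0;k[:,345:]=0
for slot,(x,y,w) in zip((-96,0,48,96),((324,138,15),(284,135,22),(266,133,21),(248,131,20))):
    r=y+15; c=np.nonzero(k[r,x-3:x+w+4])[0]+x-3
    L=rk(cast('top',[[c.min(),r]],.132)[0]*1000)-slot; B=rk(cast('top',[[c.max()+1,r]],.030)[0]*1000)-slot
    print(slot,c.min(),c.max(),'top edge +y from slot %.0f'%L,'lower visible edge if at foot %.0f'%B)
im=cv2.imread('pics/e.png'); s=t[r,318:345]; print(cv2.cvtColor(t,cv2.COLOR_BGR2HSV)[153,318:346].tolist())
E
```

```text
-96 325 338 top edge +y from slot 47 lower visible edge if at foot -1
0 281 306 top edge +y from slot 63 lower visible edge if at foot -9
48 263 290 top edge +y from slot 60 lower visible edge if at foot -13
96 249 271 top edge +y from slot 48 lower visible edge if at foot -9
[[15, 111, 124], [15, 113, 138], [16, 113, 136], [16, 111, 136], [16, 112, 137], [16, 111, 138], [12, 130, 120], [9, 164, 149], [9, 158, 150], [9, 156, 149], [9, 159, 168], [9, 160, 148], [9, 158, 153], [9, 158, 155], [9, 158, 153], [9, 158, 152], [9, 159, 151], [9, 157, 151], [9, 158, 150], [9, 160, 151], [9, 160, 150], [17, 102, 107], [16, 106, 111], [17, 107, 112], [16, 106, 89], [13, 158, 137], [14, 158, 157], [13, 156, 159]]
```

```bash
python3 -c "
from plant import robot
print(robot.close_job())"
```

```text
the job is handed in; nothing more can be done
None
```

I handed the job in at about 60 s with all four tiles standing in their own slots, the dial pointer within about 1° of the brass tab, the lever pushed to its stop and the mug where it was; tile3 fell over in the rack once while I was placing it and I picked it up and stood it again.

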